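# Clamp the power modules into their test sockets

## Robot

A 6-joint arm with a two-finger parallel gripper is mounted at the origin on the work surface. World frame = base frame: x ahead of the robot, y to its left, z up, the work surface at z = 0. Lengths are in m, angles in rad, forces in N, time in s.
With the tool pointing down it reaches from about 0.375 to 0.9 m from the base axis. Payload 3.1 kg.
Tool frame: the origin (TCP) lies midway between the tips of the shut fingers; the grasp point (between the pads) lies 19 mm behind it; x points along the fingers, z is the direction in which the jaws open and shut, and the axes are right-handed (so a half turn about x gives the same grasp; the last joint's range is limited). The gripper opens to 85 mm and grips with 20 to 120 N. Pads are 22 mm wide; open, the fingers measure 114 mm over their backs; the gripper's body (76 mm by 85 mm) begins 54 mm behind the grasp point. The pads swing forward as they close: fully open they stand 13 mm farther back than shut.
Start: joints at [-1.387, 0.527, 1.433, -0, 1.181, -0.178], TCP at [0.222, -0.584, 0.231] pointing down, gripper open.
Joint ranges: [-3.08, 3.08], [-0.75, 2.2], [0.22, 2.44], [-1.43, 4.57], [0, 2.65], [-2.85, 2.85]. Speed limits (rad/s): [2.79, 2.79, 3.14, 3.14, 3.14, 3.14].

## Interface

Orientations are given as a unit quaternion [x, y, z, w].
In Python, from station import telemetry, optics, manip gives the robot as it stands.
- The arm moves only by the tool step_arm, never from a script. Its argument "commands" is a list of rows, each a list of 4 numbers: the shift along the tool's x, y, z in m, then the turn about the tool's x in rad. A call has 1 to 8 rows; each row is the pose to reach, as a shift and turn from the pose measured when the call began, along the tool's axes at that moment; what a row does not reach only later rows make up. A row lasts 1/12 s, in which the tool goes at most 41.7 mm and 7.16 degrees, less where a joint would pass 70% of its speed; a pose out of reach is approached as far as the arm can. A call with a gripper value outside its range is refused whole. "jaw" is the finger opening in m, from 0 to 0.0854, set as the call begins (left out, the last holds). The fingers move at their own pace and stop on an object; "grip_force" is the grip in N (left out, the last holds). Time passes only in rows, so rows that repeat a pose let the fingers close. It gives the time, the measured TCP pose, the force and the opening at its end, in the units of the state.
- telemetry.sense(): the state, without advancing time (a new reading comes with each control period).
- optics.snapshot(name): name is "scene" or "top"; returns the picture (420x560x3 uint8, red, green, blue); there is no depth.
- optics.camera_params(name): a dict with "mtx" (3x3 intrinsics, pixels), "k1" (the pictures are not rectified: a ray, as slopes to the right and down, at radius r is drawn at 1 + k1 r^2 times it, then the intrinsics apply), "origin" and "attitude" of the camera in the world. Camera axes: x right, y down, z forward; pixel columns grow to the right and rows downward; lengths in m; the calibration is good to about 2 mm. A picture is of the moment at which its call begins. camera_params takes no time and is no camera call.
- manip.sign_off(): hands the job in, once; it reports no verdict.
The state is a dict: "t": time; "q": joint angles; "qd": joint speeds; "tau": joint torques, N m; "tcp_pos": TCP position; "tool_rot": TCP orientation; "force": force on the tool from outside, world axes, zero at the start; "ft_torque": the same for the moment, N m; "finger_gap": opening from 0.0 (shut) to 1.0 (fully open).
Only numpy, scipy, OpenCV 4.12 (cv2) and the standard library are available. Lean on these libraries where they do the work, as an engineer would, in place of code of your own. Each camera call takes 0.05 s, during which the arm holds its last target.

## Task

Get the power modules lying on the bench ready for their test run. Turn the isolator off first and keep it off whenever you touch a module; lay every module flat in the nest of a clamp socket of its own and turn that socket's knob clockwise until it clicks over and its toe stands over the module (a knob that is closed over an empty nest can be clicked back open). When all the modules are clamped, turn the isolator back on; leave everything else on the bench where it is.

Things in the scene. Friction and masses are not known exactly. Their poses are not given: they have to be found in the camera images.
- module0: Power module: a plain block 40 long (its x) x 30 wide (its y) x 28 mm high (z), about 90 g, aluminium with a dark ribbed top; all modules are alike. Origin: centre of the underside. Only two or three of the modules are there in a run; they start lying flat on the bench at any yaw.
- module1: Power module: a plain block 40 long (its x) x 30 wide (its y) x 28 mm high (z), about 90 g, aluminium with a dark ribbed top; all modules are alike. Origin: centre of the underside. Only two or three of the modules are there in a run; they start lying flat on the bench at any yaw.
- module2: Power module: a plain block 40 long (its x) x 30 wide (its y) x 28 mm high (z), about 90 g, aluminium with a dark ribbed top; all modules are alike. Origin: centre of the underside. Only two or three of the modules are there in a run; they start lying flat on the bench at any yaw.
- socket0: Clamp socket, fixed, all alike: plate 8 mm thick, y +-32, x -38 to 104 mm. Origin on the bench under the nest's centre; x runs from nest to knob axis (x = 60) on a grey housing (x 44 to 100, y +-19, 37 high). Nest: frame 46 (x) x 36 mm (y) inside, floor 8 mm above the bench, walls 4 thick, top at 14 mm. A module lies in it lengthwise along x, 3 mm play each side, its top then at 36 mm.
- knob0 (a joint): Angle of socket0's clamp knob (vertical axis): 0 open, 1.3 rad clicked over; grows clockwise seen from above. A sprung detent (peak 0.2 N m) drives it back to 0 below 0.65 rad and on to 1.3 above it. May start open or closed, also over an empty nest. Closed, the toe points along the socket's -x over the nest's middle and bars it; open, it points 1.3 rad counter-clockwise of that, clear.
- grip0 (a point): Grip point on the axis of knob0, 64 mm above the bench. The grip is a black bar 40 mm long, 12 mm thick, from 44 to 70 mm above the bench; take it from above across its thickness. The point's x axis points along the bar, outward along the toe.
- toe0 (a point): Point under the clamp toe of knob0, 60 mm out from the knob's axis, 38 mm above the bench. The toe is a steel arm turning with the knob, in line with the bar: 12 mm wide, 38 to 44 mm above the bench, 66 mm long from the axis. Closed, this point is over the nest's centre, 2 mm above a seated module.
- socket1: Clamp socket, fixed, all alike: plate 8 mm thick, y +-32, x -38 to 104 mm. Origin on the bench under the nest's centre; x runs from nest to knob axis (x = 60) on a grey housing (x 44 to 100, y +-19, 37 high). Nest: frame 46 (x) x 36 mm (y) inside, floor 8 mm above the bench, walls 4 thick, top at 14 mm. A module lies in it lengthwise along x, 3 mm play each side, its top then at 36 mm.
- knob1 (a joint): Angle of socket1's clamp knob (vertical axis): 0 open, 1.3 rad clicked over; grows clockwise seen from above. A sprung detent (peak 0.2 N m) drives it back to 0 below 0.65 rad and on to 1.3 above it. May start open or closed, also over an empty nest. Closed, the toe points along the socket's -x over the nest's middle and bars it; open, it points 1.3 rad counter-clockwise of that, clear.
- grip1 (a point): Grip point on the axis of knob1, 64 mm above the bench. The grip is a black bar 40 mm long, 12 mm thick, from 44 to 70 mm above the bench; take it from above across its thickness. The point's x axis points along the bar, outward along the toe.
- toe1 (a point): Point under the clamp toe of knob1, 60 mm out from the knob's axis, 38 mm above the bench. The toe is a steel arm turning with the knob, in line with the bar: 12 mm wide, 38 to 44 mm above the bench, 66 mm long from the axis. Closed, this point is over the nest's centre, 2 mm above a seated module.
- socket2: Clamp socket, fixed, all alike: plate 8 mm thick, y +-32, x -38 to 104 mm. Origin on the bench under the nest's centre; x runs from nest to knob axis (x = 60) on a grey housing (x 44 to 100, y +-19, 37 high). Nest: frame 46 (x) x 36 mm (y) inside, floor 8 mm above the bench, walls 4 thick, top at 14 mm. A module lies in it lengthwise along x, 3 mm play each side, its top then at 36 mm.
- knob2 (a joint): Angle of socket2's clamp knob (vertical axis): 0 open, 1.3 rad clicked over; grows clockwise seen from above. A sprung detent (peak 0.2 N m) drives it back to 0 below 0.65 rad and on to 1.3 above it. May start open or closed, also over an empty nest. Closed, the toe points along the socket's -x over the nest's middle and bars it; open, it points 1.3 rad counter-clockwise of that, clear.
- grip2 (a point): Grip point on the axis of knob2, 64 mm above the bench. The grip is a black bar 40 mm long, 12 mm thick, from 44 to 70 mm above the bench; take it from above across its thickness. The point's x axis points along the bar, outward along the toe.
- toe2 (a point): Point under the clamp toe of knob2, 60 mm out from the knob's axis, 38 mm above the bench. The toe is a steel arm turning with the knob, in line with the bar: 12 mm wide, 38 to 44 mm above the bench, 66 mm long from the axis. Closed, this point is over the nest's centre, 2 mm above a seated module.
- isolator: Isolator switch box, fixed to the bench: grey, 90 x 90 x 50 mm high, with a rotary handle in the middle of its top. Origin: centre of its underside.
- handle (a joint): Angle of the isolator's handle (vertical axis, middle of the box): 0 off, bar along the box's y; 1.57 rad on, bar along the box's x; grows clockwise seen from above. A sprung detent (peak 0.3 N m) drives it to off below 0.785 rad and to on above it. Black bar 60 mm long, 14 mm thick, from 56 to 86 mm above the bench. It starts on.
- handle_grip (a point): Point on the handle's axis, 74 mm above the bench, 12 mm below the top of the bar: where to grip it from above, across its thickness. Its own x axis points along the bar.
- spool: Bystander: solder spool, 52 mm dia., 46 mm high, standing. Leave it where it is.
- cleaner: Bystander: black tip-cleaner cup, 60 mm dia., 50 mm high. Leave it where it is.
- dropper: Bystander: white dropper bottle, 28 mm dia., 85 mm high. Leave it where it is.
- jar: Bystander: low clear jar, 44 mm dia., 26 mm high. Leave it where it is.
- driver: Bystander: screwdriver, 160 mm long, lying. Leave it where it is.
- partsbox: Bystander: open clear parts box, 90 x 70 x 25 mm. Leave it where it is.
Things that resemble listed ones, but are neither listed nor needed, are in the scene too. Leave any red look-alike of the module2 alone.

How it is judged:
On the way, in this order (a step that is already met when the one before it is completed fails the run):
1. the isolator is off (value of joint handle below 0.25 rad), for 0.2 s.
2. with the isolator off, every module lies in a nest under a closed clamp toe (((horizontal distance between toe0 and module0 below 0.012 m and z of module0 in the frame of socket0 between 0.005 and 0.0105 m and angle between module0's own z axis and vertical below 0.1 rad) or (horizontal distance between toe1 and module0 below 0.012 m and z of module0 in the frame of socket1 between 0.005 and 0.0105 m and angle between module0's own z axis and vertical below 0.1 rad) or (horizontal distance between toe2 and module0 below 0.012 m and z of module0 in the frame of socket2 between 0.005 and 0.0105 m and angle between module0's own z axis and vertical below 0.1 rad)) and ((horizontal distance between toe0 and module1 below 0.012 m and z of module1 in the frame of socket0 between 0.005 and 0.0105 m and angle between module1's own z axis and vertical below 0.1 rad) or (horizontal distance between toe1 and module1 below 0.012 m and z of module1 in the frame of socket1 between 0.005 and 0.0105 m and angle between module1's own z axis and vertical below 0.1 rad) or (horizontal distance between toe2 and module1 below 0.012 m and z of module1 in the frame of socket2 between 0.005 and 0.0105 m and angle between module1's own z axis and vertical below 0.1 rad)) and ((horizontal distance between toe0 and module2 below 0.012 m and z of module2 in the frame of socket0 between 0.005 and 0.0105 m and angle between module2's own z axis and vertical below 0.1 rad) or (horizontal distance between toe1 and module2 below 0.012 m and z of module2 in the frame of socket1 between 0.005 and 0.0105 m and angle between module2's own z axis and vertical below 0.1 rad) or (horizontal distance between toe2 and module2 below 0.012 m and z of module2 in the frame of socket2 between 0.005 and 0.0105 m and angle between module2's own z axis and vertical below 0.1 rad)) and value of joint handle below 0.25 rad), for 0.2 s.
3. the isolator is on again (value of joint handle above 1.35 rad), for 0.2 s.
At the end, for the whole second after the job is handed in: Every module present lies flat on the floor of a nest (underside 5 to 10.5 mm above the bench, tilt under 0.1 rad) with the toe point of that socket within 12 mm of its middle seen from above, which takes a knob clicked over, and is at rest; the isolator is on (over 1.35 rad) (((horizontal distance between toe0 and module0 below 0.012 m and z of module0 in the frame of socket0 between 0.005 and 0.0105 m and angle between module0's own z axis and vertical below 0.1 rad) or (horizontal distance between toe1 and module0 below 0.012 m and z of module0 in the frame of socket1 between 0.005 and 0.0105 m and angle between module0's own z axis and vertical below 0.1 rad) or (horizontal distance between toe2 and module0 below 0.012 m and z of module0 in the frame of socket2 between 0.005 and 0.0105 m and angle between module0's own z axis and vertical below 0.1 rad)) and ((horizontal distance between toe0 and module1 below 0.012 m and z of module1 in the frame of socket0 between 0.005 and 0.0105 m and angle between module1's own z axis and vertical below 0.1 rad) or (horizontal distance between toe1 and module1 below 0.012 m and z of module1 in the frame of socket1 between 0.005 and 0.0105 m and angle between module1's own z axis and vertical below 0.1 rad) or (horizontal distance between toe2 and module1 below 0.012 m and z of module1 in the frame of socket2 between 0.005 and 0.0105 m and angle between module1's own z axis and vertical below 0.1 rad)) and ((horizontal distance between toe0 and module2 below 0.012 m and z of module2 in the frame of socket0 between 0.005 and 0.0105 m and angle between module2's own z axis and vertical below 0.1 rad) or (horizontal distance between toe1 and module2 below 0.012 m and z of module2 in the frame of socket1 between 0.005 and 0.0105 m and angle between module2's own z axis and vertical below 0.1 rad) or (horizontal distance between toe2 and module2 below 0.012 m and z of module2 in the frame of socket2 between 0.005 and 0.0105 m and angle between module2's own z axis and vertical below 0.1 rad)) and value of joint handle above 1.35 rad and linear speed of each of module0, module1, module2 below 0.02 m/s); the robot touches nothing.
It fails at once if the fingers touch a module while the isolator is on (value of joint handle above 1.2 rad and (contact force between the fingers and module0 above 1 N or contact force between the fingers and module1 above 1 N or contact force between the fingers and module2 above 1 N)).
It fails at once if a bystander is moved more than 40 mm (distance of any of spool, cleaner, dropper, jar, driver, partsbox from where it was at the start of the episode above 0.04 m).
Of module0, module1, module2 only 2 to 3 are there at a start; the rules pass over those that are not, and their reading is None.
At some moment in a run one of module0, module1, module2 may be knocked a few centimetres aside while the robot is not near it.
Once in a run the grip may slacken for a moment while it holds something.
It also fails if it takes over 210 s, if anything falls off the work surface, if the arm or the gripper's body presses on something with over 40 N, if the wrist force passes 120 N, or if a joint passes its speed limit or range.

## Working session

There is one attempt and no reset: what is moved stays moved. The work goes in short steps, Python scripts to look and compute and a tool call to move; the robot and the scene stay as the last step left them, time stands still between calls to the robot, and variables do not carry over. Pictures are saved under pics/ and viewed, and the job is handed in when it is done.

Besides the shell and the picture viewer there is one more tool, called after ">>>" as name([rows], argument=value, ...), one row to a line, values as JSON. step_arm: Moves the arm, as the interface text tells. Its arguments: {"type":"object","properties":{"commands":{"type":"array","items":{"type":"array","items":{"type":"number"}}},"jaw":{"type":"number"},"grip_force":{"type":"number"}},"required":["commands"]}

```bash
ls; mkdir -p pics; python3 - <<'E'
from station import telemetry, optics
import cv2
s=telemetry.sense()
for k,v in s.items(): print(k,v)
for n in("scene","top"):
    p=optics.camera_params(n); print(n,p)
    im=optics.snapshot(n); cv2.imwrite(f"pics/{n}0.png",im[:,:,::-1])
E
```

```text
pics
t 0.0
q [-1.38648121e+00  5.28463748e-01  1.43391671e+00 -9.58616521e-06
  1.18139571e+00 -1.78521055e-01]
qd [-0.00108144 -0.00025662 -0.00028774  0.00019424 -0.0005888  -0.0006889 ]
tau [-3.62752944e-04 -4.42353845e+01 -1.78024596e+01 -3.45712142e-04
  8.49109143e-03 -1.13699394e-05]
tcp_pos [ 0.22170756 -0.58358154  0.23033053]
tool_rot [ 0.4021229   0.58255675 -0.40103875  0.58145742]
force [-0.3144676  -0.24258071 -0.74690672]
ft_torque [-0.0398908   0.02447687  0.05959051]
finger_gap 0.9986397521441378
scene {'mtx': array([[379.65815499,   0.        , 282.06711124],
       [  0.        , 379.65815499, 208.20088052],
       [  0.        ,   0.        ,   1.        ]]), 'k1': -0.10328851131309326, 'origin': array([1.0806131, 0.4852986, 0.5394925]), 'attitude': array([ 0.35542905,  0.80595495, -0.43501222, -0.18673825])}
top {'mtx': array([[394.90763509,   0.        , 281.62907864],
       [  0.        , 394.90763509, 214.13820699],
       [  0.        ,   0.        ,   1.        ]]), 'k1': -0.0017169729368230185, 'origin': array([0.46143329, 0.01329685, 0.88963492]), 'attitude': array([ 0.70588021, -0.70507157,  0.0492598 , -0.04669771])}
```

View pics/top0.png

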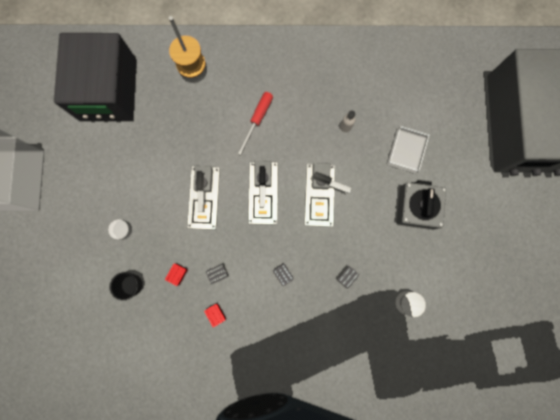

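View pics/scene0.png

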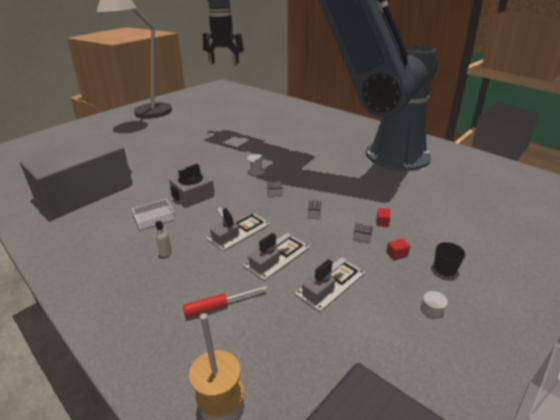

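Top view: modules are near (217,273), (284,273) and (347,276), with red look-alikes at (176,274) and (215,315). Nests are at (202,212), (262,208) and (319,208). The left and middle clamps look closed over empty nests and the right one is open. The isolator is at (424,204).

```bash
cat > h.py <<'E'
import numpy as np, cv2
from scipy.spatial.transform import Rotation as R
from station import telemetry, optics
def cam(n):
    p=optics.camera_params(n); return p['mtx'],p['k1'],np.array(p['origin']),R.from_quat(p['attitude']).as_matrix()
def ray(n,uv):
    K,k,o,A=cam(n); uv=np.atleast_2d(uv).astype(float)
    d=cv2.undistortPoints(uv.reshape(-1,1,2),K,np.array([k,0,0,0,0.])).reshape(-1,2)
    return o,np.c_[d,np.ones(len(d))]@A.T
def topl(n,uv,z):
    o,d=ray(n,uv); return o+d*((z-o[2])/d[:,2])[:,None]
def proj(n,P):
    K,k,o,A=cam(n); P=np.atleast_2d(P)
    r=cv2.Rodrigues(A.T)[0]; return cv2.projectPoints(P.astype(float),r,-A.T@o,K,np.array([k,0,0,0,0.]))[0].reshape(-1,2)
def crop(n,x0,y0,w,h,f,name):
    im=optics.snapshot(n)[:,:,::-1]; c=cv2.resize(im[y0:y0+h,x0:x0+w],None,fx=f,fy=f,interpolation=cv2.INTER_CUBIC)
    cv2.imwrite(f"pics/{name}.png",c); return im
E
python3 - <<'E'
from h import *
im=crop("top",160,140,200,150,4,"c1")
c=cv2.resize(im[160:250,380:460],None,fx=6,fy=6,interpolation=cv2.INTER_CUBIC); cv2.imwrite("pics/c2.png",c)
cv2.imwrite("pics/raw.png",im)
E
```

```text
(no output)
```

View pics/c1.png

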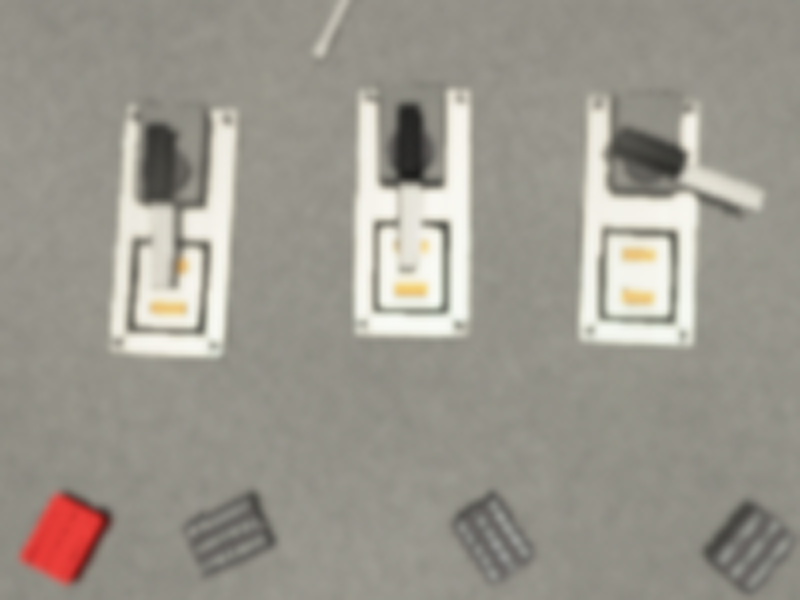

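View pics/c2.png

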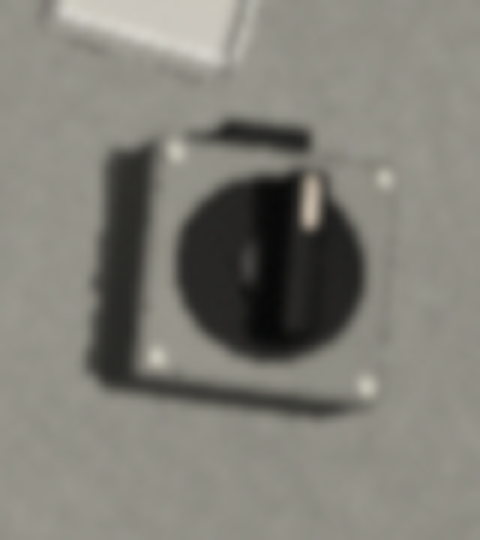

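```bash
cat > meas.py <<'E'
from h import *
def mods(im):
    f=cv2.resize(im[230:330,130:400],None,fx=4,fy=4,interpolation=cv2.INTER_CUBIC)
    g=cv2.cvtColor(f,cv2.COLOR_BGR2GRAY).astype(int); hsv=cv2.cvtColor(f,cv2.COLOR_BGR2HSV)
    bg=cv2.medianBlur(g.astype(np.uint8),151).astype(int)
    m=((abs(g-bg)>22)).astype(np.uint8)*255
    m=cv2.morphologyEx(m,cv2.MORPH_CLOSE,np.ones((9,9)));m=cv2.morphologyEx(m,cv2.MORPH_OPEN,np.ones((9,9)))
    out=[]
    for c in cv2.findContours(m,cv2.RETR_EXTERNAL,cv2.CHAIN_APPROX_NONE)[0]:
        a=cv2.contourArea(c)
        if a<2000 or a>12000: continue
        x=np.zeros_like(m);cv2.drawContours(x,[c],-1,255,-1)
        sat=hsv[...,1][x>0].mean()
        b=cv2.boxPoints(cv2.minAreaRect(c)); cv2.polylines(f,[b.astype(int)],1,(0,255,0),1)
        uv=(b+.5)/4-.5+[130,230]
        P=topl("top",uv,.028)[:,:2]; e=[P[1]-P[0],P[2]-P[1]]; L=[np.linalg.norm(q) for q in e]
        l=e[int(np.argmax(L))]; out.append((P.mean(0).round(4),np.degrees(np.arctan2(l[1],l[0])).round(1)%180,np.round(L,4),'RED' if sat>100 else 'mod'))
    return out,f
def socks(im):
    f=cv2.resize(im[150:250,170:360],None,fx=4,fy=4,interpolation=cv2.INTER_CUBIC)
    g=cv2.cvtColor(f,cv2.COLOR_BGR2GRAY)
    m=(g>165).astype(np.uint8)*255
    m=cv2.morphologyEx(m,cv2.MORPH_CLOSE,np.ones((15,15)));out=[]
    for c in cv2.findContours(m,cv2.RETR_EXTERNAL,cv2.CHAIN_APPROX_NONE)[0]:
        if cv2.contourArea(c)<8000: continue
        b=cv2.boxPoints(cv2.minAreaRect(c)); cv2.polylines(f,[b.astype(int)],1,(0,255,0),1)
        P=topl("top",(b+.5)/4-.5+[170,150],.008)[:,:2]
        out.append(P.round(4))
    return out,f
E
python3 - <<'E'
from meas import *
im=cv2.imread("pics/raw.png")
o,f=mods(im); [print(x) for x in o]; cv2.imwrite("pics/m.png",f[:,:1080][:, :800])
o,f2=socks(im); [print(x.tolist()) for x in o]; cv2.imwrite("pics/s.png",f2)
print(topl("top",[[409.3,185.3],[444.3,190],[406.2,219.5],[441.2,224.5]],.05))
cv2.imwrite("pics/ms.png",np.vstack([f[:,:760],f2]))
E
```

```text
(array([0.3672, 0.1509]), np.float64(25.400000000000006), array([0.0356, 0.0424]), 'RED')
(array([0.428 , 0.3205]), np.float64(2.6999999999999886), array([0.0324, 0.062 ]), 'mod')
(array([ 0.4455, -0.1289]), np.float64(139.5), array([0.0429, 0.034 ]), 'mod')
(array([0.4493, 0.0077]), np.float64(33.900000000000006), array([0.0323, 0.0446]), 'mod')
(array([0.4509, 0.149 ]), np.float64(114.7), array([0.0454, 0.0343]), 'mod')
(array([0.4496, 0.2353]), np.float64(152.6), array([0.0458, 0.0354]), 'RED')
[[0.5496, 0.2245], [0.6962, 0.2201], [0.6918, 0.1514], [0.5453, 0.1574]]
[[0.5562, -0.0375], [0.7004, -0.0459], [0.695, -0.1514], [0.5509, -0.1407]]
[[0.704, 0.0883], [0.7041, 0.0189], [0.5593, 0.0186], [0.5592, 0.0865]]
[[ 0.63973785 -0.26677024  0.05      ]
 [ 0.6294835  -0.34232808  0.05      ]
 [ 0.56493859 -0.25689733  0.05      ]
 [ 0.55424806 -0.33153627  0.05      ]]
```

```bash
python3 -c "
import cv2;i=cv2.imread('pics/ms.png');print(i.shape);cv2.imwrite('pics/ms2.png',cv2.resize(i,(570,600)))"
```

```text
(800, 760, 3)
```

View pics/ms2.png

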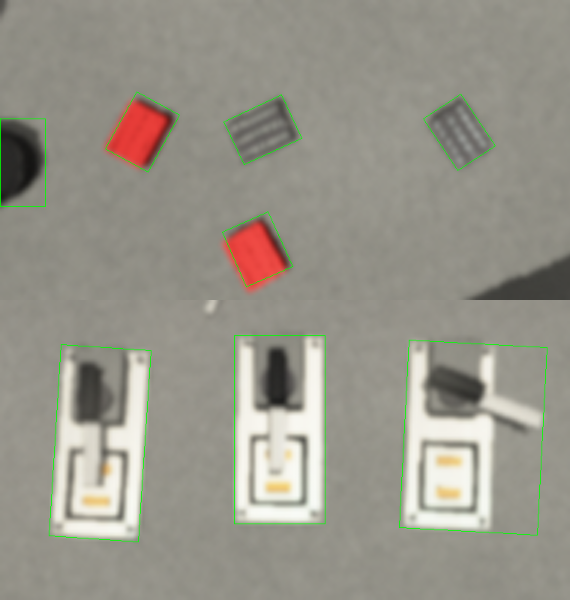

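```bash
cat >> h.py <<'E'
def wrap(a): return (a+np.pi)%(2*np.pi)-np.pi
def st():
    s=telemetry.sense(); M=R.from_quat(s['tool_rot']).as_matrix(); return s,np.array(s['tcp_pos']),M
def go(x,y,z,yawdeg,flip=None):
    """row to reach TCP xyz with jaw axis at yaw (mod 180)"""
    s,p,M=st(); yaw=np.arctan2(M[1,2],M[0,2]); d=wrap(np.radians(yawdeg)-yaw)  # ccw
    c=[d, d-np.sign(d)*np.pi]
    sh=M.T@(np.array([x,y,z])-p)
    print("t%.2f tcp"%s['t'],p.round(4),"yaw %.1f"%np.degrees(yaw),"q1 %.2f q6 %.2f"%(s['q'][0],s['q'][5]),"gap %.3f"%s['finger_gap'],"F",np.round(s['force'],1))
    print(" shift",sh.round(4),"turn opts",[round(-k,3) for k in c])
E
python3 - <<'E'
from meas import *
im=cv2.imread("pics/raw.png")
f=cv2.resize(im[150:250,170:360],None,fx=4,fy=4,interpolation=cv2.INTER_CUBIC)
g=cv2.cvtColor(f,cv2.COLOR_BGR2GRAY)
g[:,662:]=0
# plate
def pose(P):
    c=P.mean(0); e=[P[1]-P[0],P[2]-P[1]]; l=max(e,key=np.linalg.norm); l=l*np.sign(l[0]); u=l/np.linalg.norm(l)
    return c,u,[round(float(np.linalg.norm(k)),4) for k in e]
m=(g>165).astype(np.uint8)*255; m=cv2.morphologyEx(m,cv2.MORPH_CLOSE,np.ones((15,15)))
for c in cv2.findContours(m,cv2.RETR_EXTERNAL,cv2.CHAIN_APPROX_NONE)[0]:
    if cv2.contourArea(c)<8000: continue
    P=topl("top",(cv2.boxPoints(cv2.minAreaRect(c))+.5)/4-.5+[170,150],.008)[:,:2]
    C,u,L=pose(P); print("nest",(C-.033*u).round(4),"knob",(C+.027*u).round(4),"ang",np.degrees(np.arctan2(u[1],u[0])).round(2),L)
    n=C-.033*u;v=np.array([-u[1],u[0]])
    for k in(1,):
        Q=[n+a*.025*u+b*.02*v for a,b in((1,1),(1,-1),(-1,-1),(-1,1))]; q=proj("top",np.c_[Q,[.014]*4]); q2=(q-[170,150]+.5)*4-.5
        cv2.polylines(f,[q2.round().astype(int)],1,(0,0,255),1)
cv2.imwrite("pics/s2.png",f)
sc=optics.snapshot("scene")[:,:,::-1]; cv2.imwrite("pics/sraw.png",sc)
cv2.imwrite("pics/s3.png",cv2.resize(sc[170:320,190:390],None,fx=4,fy=4,interpolation=cv2.INTER_CUBIC))
s,p,M=st(); print(M.round(3)); go(.5971,-.2994,.15,82.5)
E
```

```text
nest [0.5877 0.1894] knob [0.6477 0.1875] ang -1.75 [0.1467, 0.0688]
nest [ 0.594  -0.0748] knob [ 0.6539 -0.0772] ang -2.26 [0.1447, 0.069]
nest [0.5986 0.053 ] knob [0.6586 0.0531] ang 0.13 [0.0694, 0.1449]
[[-0.     0.935  0.355]
 [ 0.001  0.355 -0.935]
 [-1.     0.    -0.001]]
t0.20 tcp [ 0.2218 -0.5839  0.2307] yaw -69.2 q1 -1.39 q6 -0.18 gap 1.003 F [0.  0.3 0. ]
 shift [ 0.081   0.4518 -0.1326] turn opts [np.float64(-2.648), np.float64(0.494)]
```

View pics/s2.png

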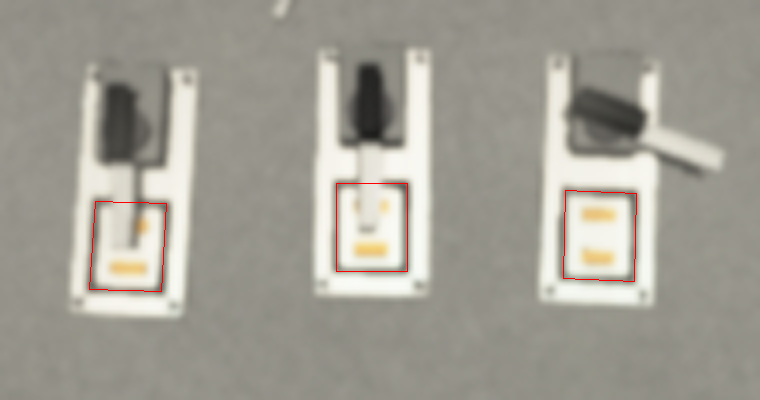

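View pics/s3.png

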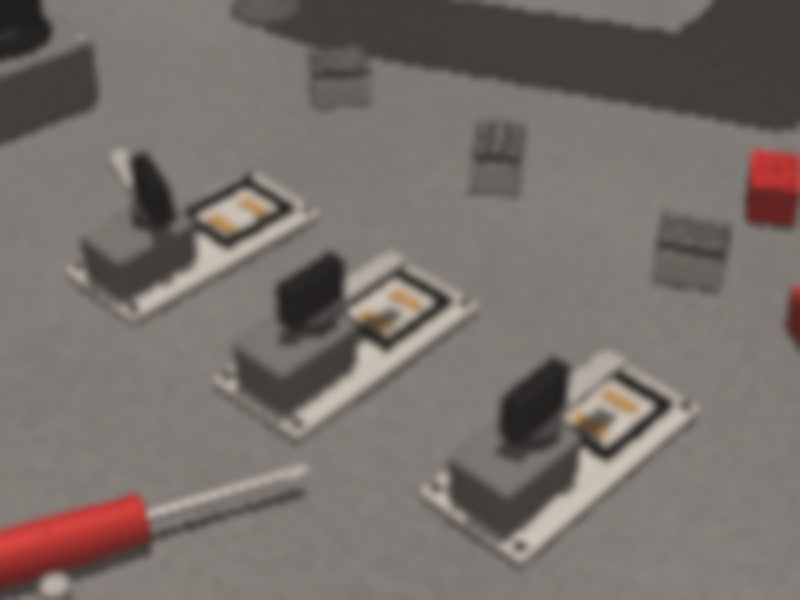

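>>> step_arm([
  [0,0.452,-0.133,0.494],
  [0,0.452,-0.133,0.494],
  [0,0.452,-0.133,0.494],
  [0,0.452,-0.133,0.494],
  [0,0.452,-0.133,0.494],
  [0,0.452,-0.133,0.494],
  [0,0.452,-0.133,0.494],
  [0,0.452,-0.133,0.494],
], jaw=0.06, grip_force=60)

```text
t: 0.87
tcp_pos: [0.4836, -0.3849, 0.231]
tool_rot: [0.532, 0.467, -0.531, 0.466]
force: [0.7, -0.4, 1.1]
finger_gap: 0.703
```

```bash
python3 - <<'E'
from h import *
go(.5971,-.2994,.15,82.5)
im=cv2.imread("pics/sraw.png")
for n,a in(((.5877,.1894),-1.75),((.594,-.0748),-2.3),((.5986,.053),.1)):
    a=np.radians(a);u=np.array([np.cos(a),np.sin(a)]);v=np.array([-u[1],u[0]])
    q=proj("scene",[np.r_[n+i*.023*u+j*.018*v,.008] for i,j in((1,1),(1,-1),(-1,-1),(-1,1))])
    if a==a: 
        big=im if 'big' not in globals() else big
    if 'F' not in globals(): F=cv2.resize(im[170:320,190:390],None,fx=4,fy=4,interpolation=cv2.INTER_CUBIC)
    cv2.polylines(F,[((q-[190,170]+.5)*4-.5).round().astype(int)],1,(0,0,255),1)
cv2.imwrite("pics/s4.png",F)
E
```

```text
t0.87 tcp [ 0.4836 -0.3849  0.231 ] yaw -97.5 q1 -0.85 q6 0.85 gap 0.703 F [ 0.7 -0.4  1.1]
 shift [ 0.081   0.1013 -0.0995] turn opts [np.float64(3.141), np.float64(-0.0)]
```

View pics/s4.png

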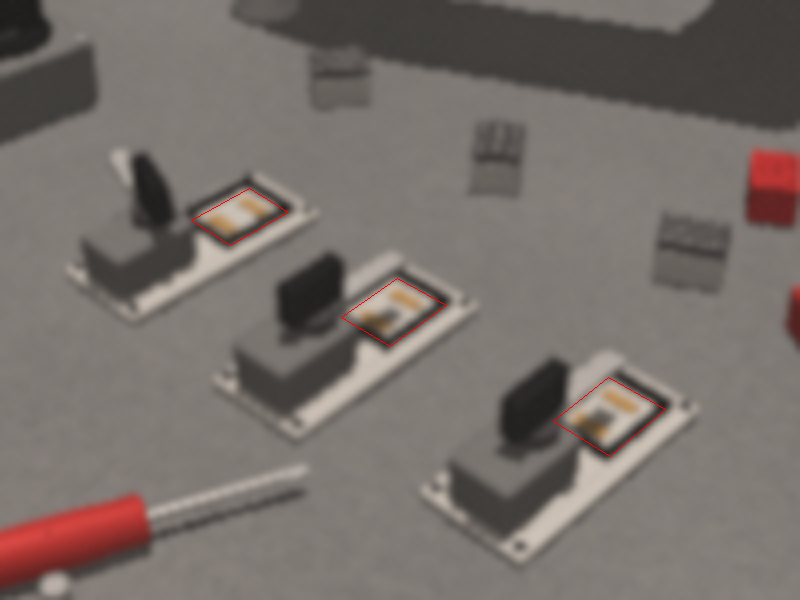

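The nest frames projected from the top view agree with the scene view to about 1–2 mm. I'll move over the isolator handle next.

>>> step_arm([
  [0,0.101,-0.1,0],
  [0,0.101,-0.1,0],
  [0,0.101,-0.1,0],
  [0,0.101,-0.1,0],
  [0,0.101,-0.1,0],
  [0.09,0.101,-0.1,0],
  [0.09,0.101,-0.1,0],
  [0.09,0.101,-0.1,0],
])

```text
t: 1.53
tcp_pos: [0.5919, -0.2961, 0.1339]
tool_rot: [-0.531, -0.472, 0.533, -0.461]
force: [-0.9, 0.9, -1.4]
finger_gap: 0.7
```

```bash
python3 - <<'E'
from h import *
go(.5971,-.2994,.06,82.5)
crop("top",350,130,140,110,5,"i1")
E
```

```text
t1.53 tcp [ 0.5919 -0.2961  0.1339] yaw -97.5 q1 -0.63 q6 1.07 gap 0.700 F [-0.9  0.9 -1.4]
 shift [0.0738 0.0066 0.0031] turn opts [np.float64(3.141), np.float64(-0.001)]
```

View pics/i1.png

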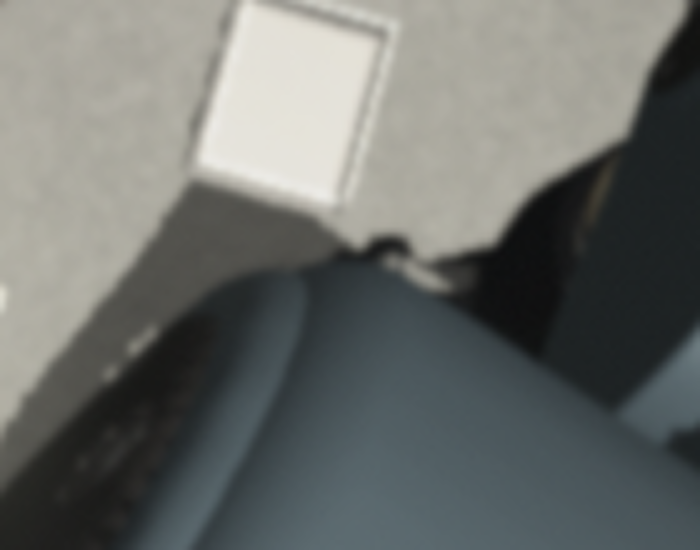

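The arm hides the isolator in this view. The pose numbers are good, so I'll descend.

>>> step_arm([
  [0,0.007,0.003,0],
  [0,0.007,0.003,0],
  [0.037,0.007,0.003,0],
  [0.074,0.007,0.003,0],
  [0.074,0.007,0.003,0],
  [0.074,0.007,0.003,0],
  [0.074,0.007,0.003,0],
])

```text
t: 2.17
tcp_pos: [0.6, -0.3015, 0.064]
tool_rot: [-0.531, -0.469, 0.532, -0.463]
force: [-0.0, 0.1, 0.4]
finger_gap: 0.7
```

```bash
python3 - <<'E'
from h import *
go(.5971,-.2994,.06,82.5)
crop("scene",150,150,110,80,6,"i2")
E
```

```text
t2.17 tcp [ 0.6    -0.3015  0.064 ] yaw -97.6 q1 -0.63 q6 1.07 gap 0.700 F [-0.   0.1  0.4]
 shift [ 0.0041 -0.0031 -0.0017] turn opts [np.float64(3.14), np.float64(-0.001)]
```

View pics/i2.png

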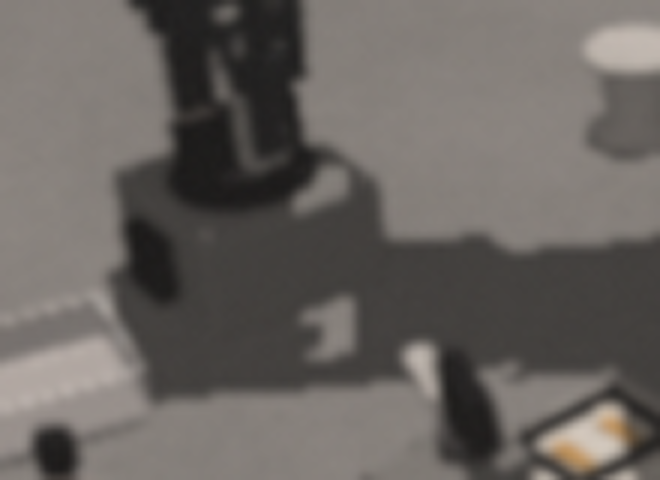

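The fingers straddle the bar, so I'll close the jaws.

>>> step_arm([
  [0.003,-0.003,-0.002,0],
  [0.003,-0.003,-0.002,0],
  [0.003,-0.003,-0.002,0],
  [0.003,-0.003,-0.002,0],
  [0.003,-0.003,-0.002,0],
  [0.003,-0.003,-0.002,0],
  [0.003,-0.003,-0.002,0],
  [0.003,-0.003,-0.002,0],
], jaw=0.0)

```text
t: 2.88
tcp_pos: [0.5983, -0.2993, 0.0633]
tool_rot: [-0.532, -0.468, 0.532, -0.464]
force: [-1.2, 1.7, 7.0]
finger_gap: 0.153
```

>>> step_arm([
  [0,0,0,-0.12],
  [0,0,0,-0.24],
  [0,0,0,-0.36],
  [0,0,0,-0.48],
  [0,0,0,-0.6],
  [0,0,0,-0.7],
  [0,0,0,-0.8],
  [0,0,0,-0.8],
])

```text
t: 3.55
tcp_pos: [0.5981, -0.2988, 0.0633]
tool_rot: [0.308, 0.639, -0.307, 0.634]
force: [1.5, 1.7, 2.2]
finger_gap: 0.149
```

>>> step_arm([
  [0,0,0,-0.1],
  [0,0,0,-0.2],
  [0,0,0,-0.3],
  [0,0,0,-0.4],
  [0,0,0,-0.5],
  [0,0,0,-0.6],
  [0,0,0,-0.7],
  [0,0,0,-0.76],
])

```text
t: 4.22
tcp_pos: [0.5977, -0.2986, 0.0633]
tool_rot: [0.051, 0.708, -0.047, 0.703]
force: [-1.0, 2.1, 0.3]
finger_gap: 0.153
```

```bash
python3 - <<'E'
from h import *
go(.5971,-.2994,.06,172.5)
crop("scene",150,150,110,80,6,"i3")
E
```

```text
t4.22 tcp [ 0.5977 -0.2986  0.0633] yaw -7.9 q1 -0.63 q6 -0.49 gap 0.153 F [-1.   2.1  0.3]
 shift [ 0.0033 -0.0009 -0.0005] turn opts [np.float64(3.134), np.float64(-0.008)]
```

View pics/i3.png

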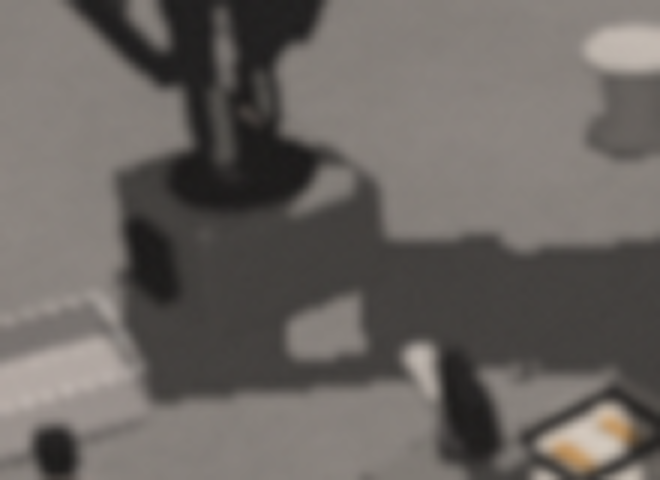

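>>> step_arm([
  [0,0,0,0],
  [0,0,0,0],
  [0,0,0,0],
  [0,0,0,0],
  [-0.04,0,0,0],
  [-0.08,0,0,0],
  [-0.12,0,0,0],
  [-0.12,0,0,0],
], jaw=0.06)

```text
t: 4.93
tcp_pos: [0.6034, -0.3026, 0.1928]
tool_rot: [0.047, 0.702, -0.05, 0.708]
force: [0.7, -0.6, 1.6]
finger_gap: 0.702
```

```bash
python3 - <<'E'
from h import *
go(.6586,.0531,.15,-90)
crop("scene",150,150,110,80,6,"i4")
E
```

```text
t4.93 tcp [ 0.6034 -0.3026  0.1928] yaw -7.9 q1 -0.63 q6 -0.49 gap 0.702 F [ 0.7 -0.6  1.6]
 shift [0.0415 0.3601 0.0053] turn opts [np.float64(1.433), np.float64(-1.709)]
```

View pics/i4.png

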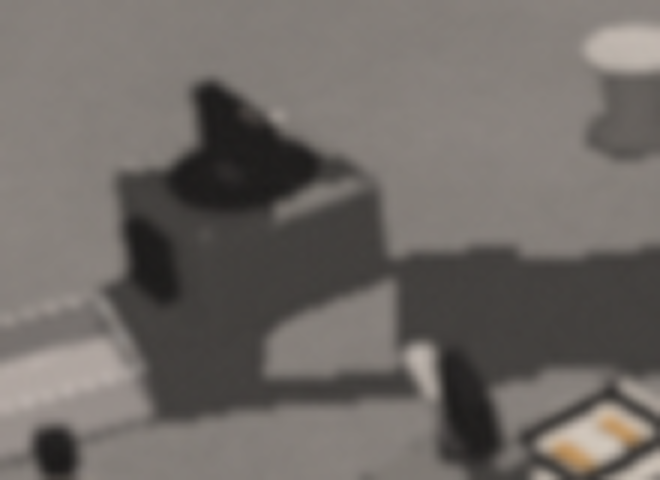

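The handle bar has turned across the box, so the isolator is off. Next is knob B, the middle one.

>>> step_arm([
  [0,0.36,0.005,1.433],
  [0,0.36,0.005,1.433],
  [0,0.36,0.005,1.433],
  [0,0.36,0.005,1.433],
  [0,0.36,0.005,1.433],
  [0,0.36,0.005,1.433],
  [0,0.36,0.005,1.433],
  [0,0.36,0.005,1.433],
])

```text
t: 5.65
tcp_pos: [0.6503, 0.0232, 0.1872]
tool_rot: [0.376, 0.6, -0.375, 0.599]
force: [0.1, 0.7, -0.4]
finger_gap: 0.701
```

```bash
python3 - <<'E'
from h import *
go(.6586,.0531,.15,-90)
E
```

```text
t5.65 tcp [0.6503 0.0232 0.1872] yaw -64.1 q1 -0.14 q6 0.98 gap 0.701 F [ 0.1  0.7 -0.4]
 shift [ 0.0373  0.0205 -0.0233] turn opts [np.float64(0.452), np.float64(-2.689)]
```

>>> step_arm([
  [0,0.02,-0.023,0.452],
  [0,0.02,-0.023,0.452],
  [0,0.02,-0.023,0.452],
  [0,0.02,-0.023,0.452],
  [0,0.02,-0.023,0.452],
  [0,0.02,-0.023,0.452],
  [0.03,0.02,-0.023,0.452],
  [0.03,0.02,-0.023,0.452],
])

```text
t: 6.32
tcp_pos: [0.655, 0.0525, 0.1528]
tool_rot: [0.498, 0.503, -0.501, 0.497]
force: [-0.7, 0.3, -1.3]
finger_gap: 0.704
```

```bash
python3 - <<'E'
from h import *
go(.6586,.0531,.05,-90)
E
```

```text
t6.32 tcp [0.655  0.0525 0.1528] yaw -89.9 q1 -0.09 q6 1.48 gap 0.704 F [-0.7  0.3 -1.3]
 shift [ 0.1028  0.0045 -0.0003] turn opts [np.float64(0.001), np.float64(-3.141)]
```

>>> step_arm([
  [0.035,0.003,0,0],
  [0.07,0.003,0,0],
  [0.085,0.003,0,0],
  [0.095,0.003,0,0],
  [0.101,0.003,0,0],
  [0.101,0.003,0,0],
  [0.101,0.003,0,0],
  [0.101,0.003,0,0],
])

```text
t: 6.98
tcp_pos: [0.6584, 0.0527, 0.0535]
tool_rot: [0.499, 0.502, -0.5, 0.498]
force: [0.2, 0.5, 0.2]
finger_gap: 0.703
```

>>> step_arm([
  [0,0,0,0],
  [0,0,0,0],
  [0,0,0,0],
  [0,0,0,0],
  [0,0,0,0],
  [0,0,0,0],
  [0,0,0,0],
], jaw=0.0)

```text
t: 7.57
tcp_pos: [0.6589, 0.0516, 0.0545]
tool_rot: [0.499, 0.502, -0.5, 0.499]
force: [-0.7, -4.6, 5.9]
finger_gap: 0.121
```

```bash
python3 - <<'E'
from h import *
go(.6586,.0531,.05,-90)
crop("scene",230,210,110,80,6,"k1")
E
```

```text
t7.57 tcp [0.6589 0.0516 0.0545] yaw -89.9 q1 -0.09 q6 1.48 gap 0.121 F [-0.7 -4.6  5.9]
 shift [ 0.0045 -0.0003 -0.0015] turn opts [np.float64(0.001), np.float64(-3.14)]
```

View pics/k1.png

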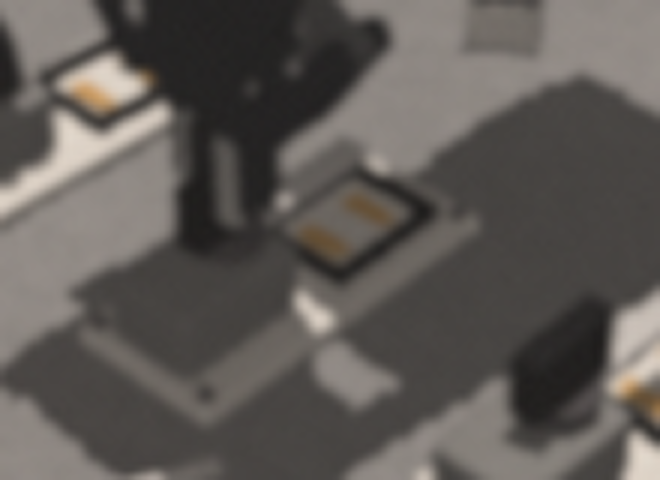

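>>> step_arm([
  [0,0,0,-0.12],
  [0,0,0,-0.24],
  [0,0,0,-0.36],
  [0,0,0,-0.48],
  [0,0,0,-0.6],
  [0,0,0,-0.7],
  [0,0,0,-0.8],
  [0,0,0,-0.8],
])

```text
t: 8.28
tcp_pos: [0.6588, 0.0514, 0.0545]
tool_rot: [0.264, 0.657, -0.265, 0.654]
force: [0.0, -1.4, 1.6]
finger_gap: 0.121
```

>>> step_arm([
  [0,0,0,-0.1],
  [0,0,0,-0.2],
  [0,0,0,-0.3],
  [0,0,0,-0.4],
  [0,0,0,-0.48],
  [0,0,0,-0.5],
  [0,0,0,-0.5],
])

```text
t: 8.87
tcp_pos: [0.659, 0.0513, 0.0546]
tool_rot: [0.095, 0.702, -0.095, 0.699]
force: [0.0, -1.6, 1.2]
finger_gap: 0.118
```

>>> step_arm([
  [0,0,0,0],
  [0,0,0,0],
  [0,0,0,0],
  [0,0,0,0],
  [-0.04,0,0,0],
  [-0.08,0,0,0],
  [-0.12,0,0,0],
  [-0.12,0,0,0],
], jaw=0.05)

```text
t: 9.53
tcp_pos: [0.6652, 0.0511, 0.1836]
tool_rot: [0.096, 0.696, -0.095, 0.705]
force: [1.2, -0.1, 0.8]
finger_gap: 0.587
```

```bash
python3 - <<'E'
from h import *
go(.6477,.1875,.15,88.2)
crop("scene",190,170,200,150,4,"k2")
E
```

```text
t9.53 tcp [0.6652 0.0511 0.1836] yaw -15.5 q1 -0.09 q6 0.18 gap 0.587 F [ 1.2 -0.1  0.8]
 shift [ 0.0334  0.1266 -0.0537] turn opts [np.float64(-1.81), np.float64(1.332)]
```

View pics/k2.png

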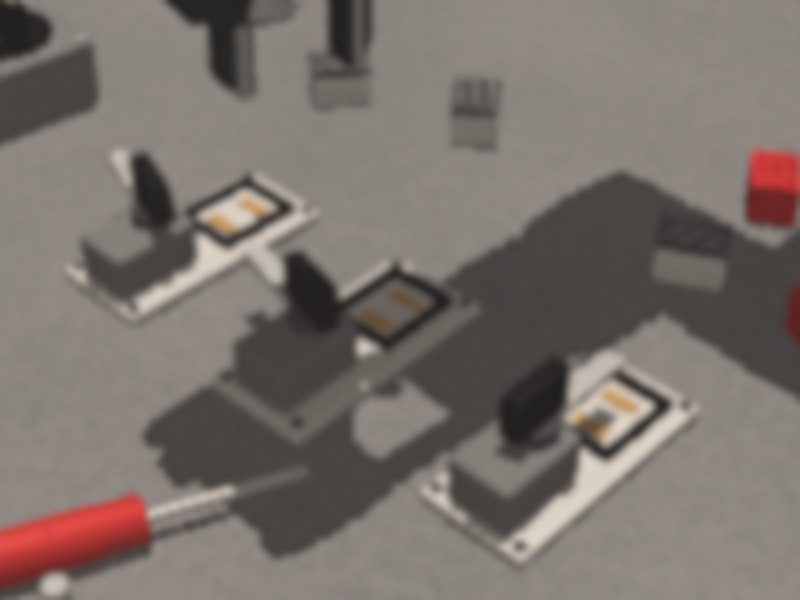

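Knob B is open, with its toe pointing to the right. The middle module has been knocked, from (497,157) to (475,113) in the crop. Knob A is next.

>>> step_arm([
  [0,0.127,-0.054,1.332],
  [0,0.127,-0.054,1.332],
  [0,0.127,-0.054,1.332],
  [0,0.127,-0.054,1.332],
  [0,0.127,-0.054,1.332],
  [0,0.127,-0.054,1.332],
  [0,0.127,-0.054,1.332],
  [0,0.127,-0.054,1.332],
])

```text
t: 10.25
tcp_pos: [0.6441, 0.1885, 0.1787]
tool_rot: [0.42, 0.57, -0.418, 0.57]
force: [-0.2, -0.1, 0.2]
finger_gap: 0.587
```

>>> step_arm([
  [0.0,0,0,0.33],
  [0.0,0,0,0.33],
  [0,0,0,0.33],
  [0,0,0,0.33],
  [0,0,0,0.33],
])

```text
t: 10.67
tcp_pos: [0.6434, 0.1885, 0.1776]
tool_rot: [0.506, 0.494, -0.506, 0.493]
force: [-0.3, -0.1, 0.5]
finger_gap: 0.584
```

```bash
python3 - <<'E'
from h import *
go(.6477,.1875,.053,88.2)
E
```

```text
t10.67 tcp [0.6434 0.1885 0.1776] yaw -91.4 q1 0.12 q6 1.71 gap 0.584 F [-0.3 -0.1  0.5]
 shift [0.1246 0.0044 0.0011] turn opts [np.float64(-3.135), np.float64(0.007)]
```

>>> step_arm([
  [0.035,0.004,0.002,0.007],
  [0.07,0.004,0.002,0.007],
  [0.1,0.004,0.002,0.007],
  [0.115,0.004,0.002,0.007],
  [0.124,0.004,0.002,0.007],
  [0.124,0.004,0.002,0.007],
  [0.124,0.004,0.002,0.007],
  [0.124,0.004,0.002,0.007],
])

```text
t: 11.33
tcp_pos: [0.6486, 0.1869, 0.0551]
tool_rot: [0.509, 0.492, -0.506, 0.492]
force: [0.7, 0.1, -0.1]
finger_gap: 0.584
```

>>> step_arm([
  [0,0,0,0],
  [0,0,0,0],
  [0,0,0,0],
  [0,0,0,0],
  [0,0,0,0],
  [0,0,0,0],
  [0,0,0,0],
], jaw=0.0)

```text
t: 11.92
tcp_pos: [0.6494, 0.1858, 0.0568]
tool_rot: [0.509, 0.491, -0.506, 0.493]
force: [-1.4, -3.4, 5.6]
finger_gap: 0.116
```

>>> step_arm([
  [0,0,0,-0.12],
  [0,0,0,-0.24],
  [0,0,0,-0.36],
  [0,0,0,-0.48],
  [0,0,0,-0.6],
  [0,0,0,-0.7],
  [0,0,0,-0.8],
  [0,0,0,-0.8],
])

```text
t: 12.58
tcp_pos: [0.6488, 0.1868, 0.0569]
tool_rot: [0.276, 0.65, -0.274, 0.652]
force: [-0.7, 3.1, -1.0]
finger_gap: 0.121
```

>>> step_arm([
  [0,0,0,-0.1],
  [0,0,0,-0.2],
  [0,0,0,-0.3],
  [0,0,0,-0.4],
  [0,0,0,-0.48],
  [0,0,0,-0.5],
  [0,0,0,-0.5],
])

```text
t: 13.17
tcp_pos: [0.6481, 0.1873, 0.0569]
tool_rot: [0.108, 0.698, -0.105, 0.7]
force: [-1.5, 1.4, 1.0]
finger_gap: 0.121
```

>>> step_arm([
  [0,0,0,0],
  [0,0,0,0],
  [0,0,0,0],
  [0,0,0,0],
  [-0.04,0,0,0],
  [-0.08,0,0,0],
  [-0.12,0,0,0],
  [-0.12,0,0,0],
], jaw=0.05)

```text
t: 13.83
tcp_pos: [0.6538, 0.1876, 0.1865]
tool_rot: [0.11, 0.692, -0.104, 0.706]
force: [1.4, 0.1, 1.3]
finger_gap: 0.588
```

```bash
python3 - <<'E'
from meas import *
go(.65,.1858,.15,88.2)
im=crop("scene",190,170,200,150,4,"k3")
im=np.ascontiguousarray(optics.snapshot("top")[:,:,::-1]); cv2.imwrite("pics/t3.png",im)
o,f=mods(im)
for x in o: print(x)
cv2.imwrite("pics/m3.png",cv2.resize(f,(800,296)))
E
```

```text
t13.83 tcp [0.6538 0.1876 0.1865] yaw -17.4 q1 0.11 q6 0.42 gap 0.588 F [1.4 0.1 1.3]
 shift [ 0.0364 -0.0032 -0.0038] turn opts [np.float64(-1.843), np.float64(1.299)]
(array([0.3618, 0.2029]), np.float64(97.8), array([0.0635, 0.0324]), 'mod')
(array([0.3806, 0.1419]), np.float64(167.4), array([0.0823, 0.0394]), 'RED')
(array([ 0.4177, -0.0362]), np.float64(34.900000000000006), array([0.0322, 0.0465]), 'mod')
(array([ 0.4443, -0.1303]), np.float64(138.9), array([0.0433, 0.0384]), 'mod')
(array([0.4883, 0.2704]), np.float64(81.4), array([0.0654, 0.0696]), 'mod')
(array([0.5342, 0.2631]), np.float64(90.1), array([0.0536, 0.0208]), 'mod')
```

View pics/k3.png

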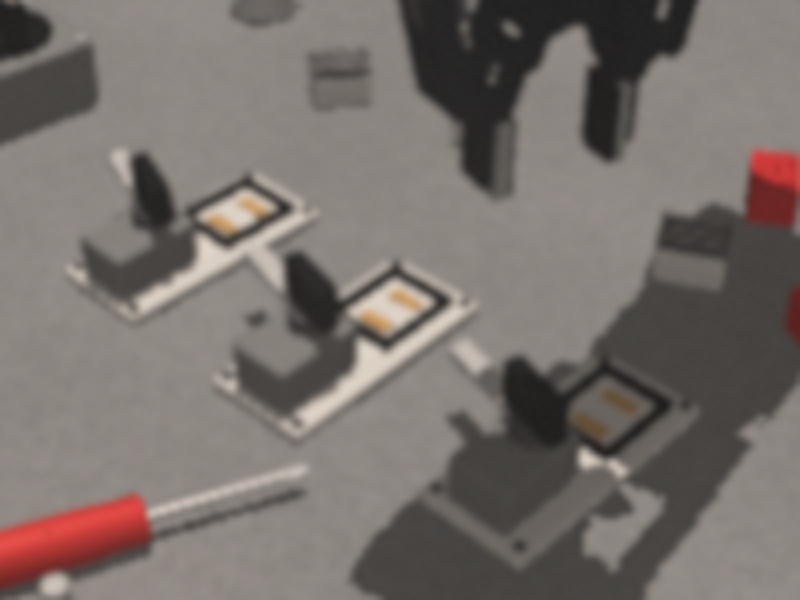

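View pics/t3.png

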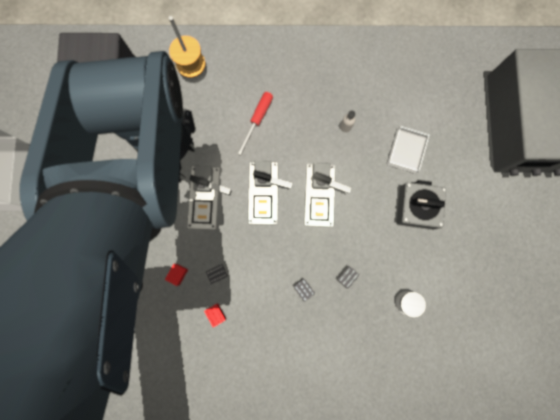

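All three knobs are open. In the top view the handle bar lies horizontal (off), the middle module is now at (304,289), and the right one is at (347,276).

```bash
python3 - <<'E'
import cv2
im=cv2.imread("pics/t3.png")
a=cv2.resize(im[255:315,280:370],None,fx=8,fy=8,interpolation=cv2.INTER_CUBIC); cv2.imwrite("pics/z.png",a)
im=cv2.imread("pics/raw.png")
a=cv2.resize(im[255:295,195:245],None,fx=8,fy=8,interpolation=cv2.INTER_CUBIC); cv2.imwrite("pics/z2.png",a)
E
```

```text
(no output)
```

View pics/z.png

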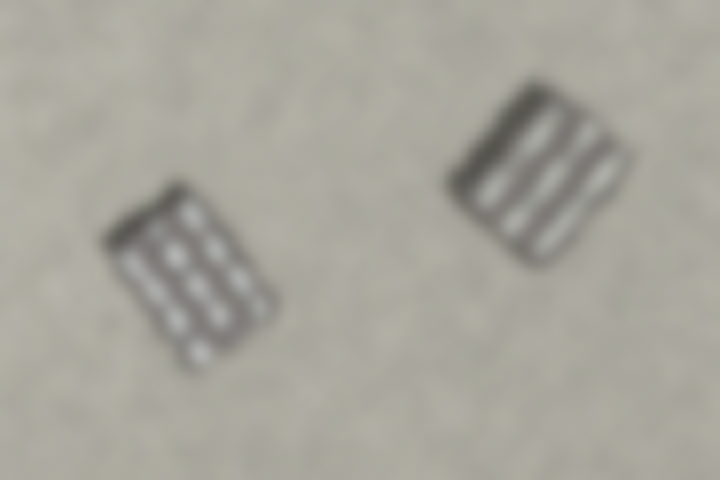

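View pics/z2.png

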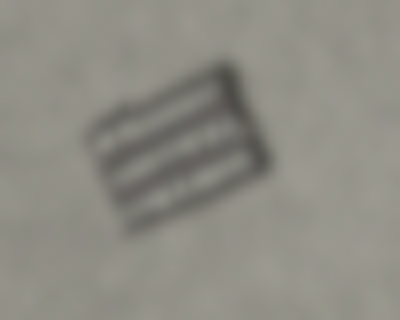

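```bash
python3 - <<'E'
from h import *
print(topl("top",[[348.6,276.8],[304.2,289.6],[216.8,273.3]],.028))
go(.4445,-.131,.15,49)
E
```

```text
[[ 0.44296581 -0.13435538  0.028     ]
 [ 0.4157462  -0.0383792   0.028     ]
 [ 0.4501925   0.14993368  0.028     ]]
t13.93 tcp [0.6496 0.187  0.1799] yaw -17.4 q1 0.11 q6 0.42 gap 0.584 F [-0.2  0.3 -1.3]
 shift [ 0.027  -0.3649 -0.101 ] turn opts [np.float64(-1.158), np.float64(1.983)]
```

>>> step_arm([
  [0,-0.366,-0.101,-1.158],
  [0,-0.366,-0.101,-1.158],
  [0,-0.366,-0.101,-1.158],
  [0,-0.366,-0.101,-1.158],
  [0,-0.366,-0.101,-1.158],
  [0,-0.366,-0.101,-1.158],
  [0,-0.366,-0.101,-1.158],
  [0,-0.366,-0.101,-1.158],
], jaw=0.06)

```text
t: 14.6
tcp_pos: [0.4766, -0.0791, 0.1757]
tool_rot: [-0.223, 0.669, 0.225, 0.673]
force: [0.7, -0.7, 0.3]
finger_gap: 0.702
```

```bash
python3 - <<'E'
from h import *
go(.4437,-.1325,.12,49)
E
```

```text
t14.60 tcp [ 0.4766 -0.0791  0.1757] yaw 36.9 q1 -0.40 q6 -1.05 gap 0.702 F [ 0.7 -0.7  0.3]
 shift [ 0.0554 -0.0229 -0.0587] turn opts [np.float64(-0.211), np.float64(2.931)]
```

>>> step_arm([
  [0,-0.023,-0.059,-0.211],
  [0,-0.023,-0.059,-0.211],
  [0,-0.023,-0.059,-0.211],
  [0.03,-0.023,-0.059,-0.211],
  [0.055,-0.023,-0.059,-0.211],
  [0.055,-0.023,-0.059,-0.211],
  [0.055,-0.023,-0.059,-0.211],
  [0.055,-0.023,-0.059,-0.211],
])

```text
t: 15.27
tcp_pos: [0.4437, -0.1324, 0.1205]
tool_rot: [-0.293, 0.641, 0.294, 0.645]
force: [0.4, 0.2, 0.2]
finger_gap: 0.705
```

```bash
python3 - <<'E'
from h import *
go(.4437,-.1325,.009,49)
crop("scene",230,150,110,80,6,"g1")
E
```

```text
t15.27 tcp [ 0.4437 -0.1324  0.1205] yaw 49.0 q1 -0.54 q6 -1.40 gap 0.705 F [0.4 0.2 0.2]
 shift [ 0.1115  0.     -0.0008] turn opts [np.float64(0.0), np.float64(-3.141)]
```

View pics/g1.png

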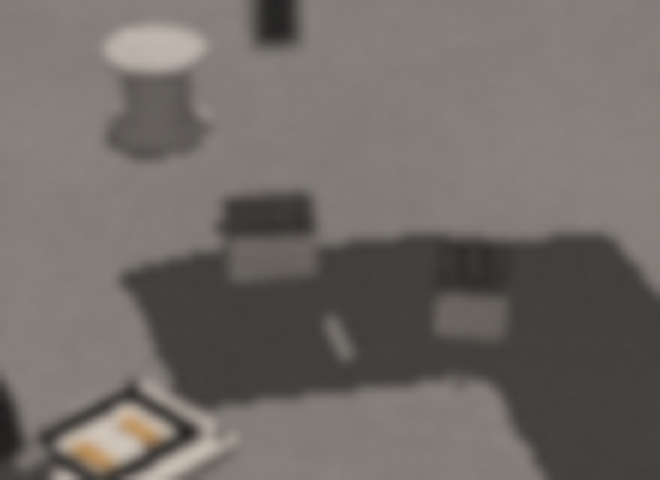

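The two modules stand clear of each other in the scene crop, at (270,235) and (472,290). I'll descend and grasp the right one.

>>> step_arm([
  [0.035,0,0,0],
  [0.07,0,0,0],
  [0.09,0,0,0],
  [0.105,0,0,0],
  [0.111,0,0,0],
  [0.111,0,0,0],
  [0.111,0,0,0],
  [0.111,0,0,0],
])

```text
t: 15.98
tcp_pos: [0.4458, -0.1326, 0.0112]
tool_rot: [-0.294, 0.64, 0.293, 0.646]
force: [-0.1, 0.5, 0.2]
finger_gap: 0.701
```

>>> step_arm([
  [0,0,0,0],
  [0,0,0,0],
  [0,0,0,0],
  [0,0,0,0],
  [0,0,0,0],
  [0,0,0,0],
  [0,0,0,0],
], jaw=0.0)

```text
t: 16.57
tcp_pos: [0.4465, -0.133, 0.0125]
tool_rot: [-0.295, 0.64, 0.292, 0.647]
force: [-1.3, -0.3, 8.3]
finger_gap: 0.337
```

```bash
python3 - <<'E'
from h import *
go(.4437,-.1325,.1,49)
crop("scene",230,150,110,80,6,"g2")
E
```

```text
t16.57 tcp [ 0.4465 -0.133   0.0125] yaw 49.0 q1 -0.53 q6 -1.40 gap 0.337 F [-1.3 -0.3  8.3]
 shift [-0.0875  0.0018 -0.0008] turn opts [np.float64(0.001), np.float64(-3.141)]
```

View pics/g2.png

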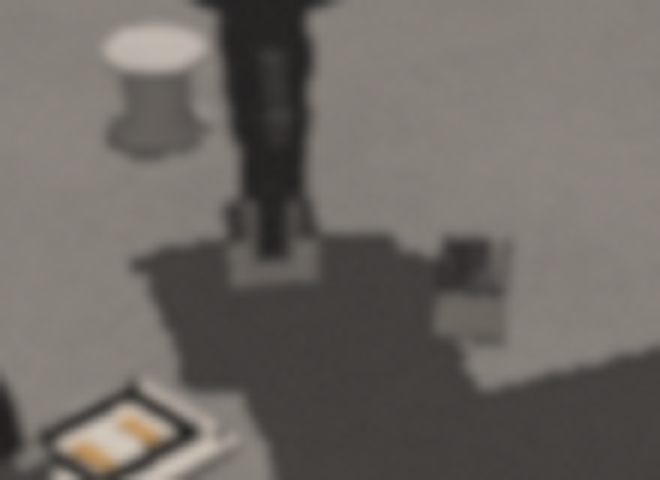

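The gap reads about 29 mm, so the module is held across its width. I'll lift it and carry it to nest C.

>>> step_arm([
  [-0.03,0,0,0],
  [-0.06,0,0,0],
  [-0.09,0,0,0],
  [-0.09,0,0,0],
  [-0.09,0,0,0],
])

```text
t: 17.03
tcp_pos: [0.4465, -0.1336, 0.1042]
tool_rot: [-0.296, 0.639, 0.291, 0.648]
force: [-0.2, -0.1, -0.9]
finger_gap: 0.334
```

```bash
python3 - <<'E'
from h import *
go(.594,-.0758,.1,87.7)
E
```

```text
t17.03 tcp [ 0.4465 -0.1336  0.1042] yaw 49.0 q1 -0.53 q6 -1.40 gap 0.334 F [-0.2 -0.1 -0.9]
 shift [ 0.0062 -0.0734  0.1403] turn opts [np.float64(-0.675), np.float64(2.467)]
```

>>> step_arm([
  [0,-0.018,0.035,-0.12],
  [0,-0.036,0.07,-0.24],
  [0,-0.054,0.1,-0.36],
  [0,-0.067,0.125,-0.48],
  [0,-0.073,0.14,-0.6],
  [0,-0.073,0.14,-0.675],
  [0,-0.073,0.14,-0.675],
  [0,-0.073,0.14,-0.675],
])

```text
t: 17.7
tcp_pos: [0.5921, -0.0752, 0.1045]
tool_rot: [-0.492, 0.508, 0.487, 0.513]
force: [0.2, -0.6, -1.3]
finger_gap: 0.339
```

```bash
python3 - <<'E'
from h import *
go(.594,-.0758,.04,87.7)
im=crop("top",280,160,100,75,8,"p1")
crop("scene",210,170,110,80,7,"p2")
E
```

```text
t17.70 tcp [ 0.5921 -0.0752  0.1045] yaw 87.6 q1 -0.31 q6 -1.85 gap 0.339 F [ 0.2 -0.6 -1.3]
 shift [ 0.0645 -0.0013 -0.0005] turn opts [np.float64(-0.001), np.float64(3.14)]
```

View pics/p1.png

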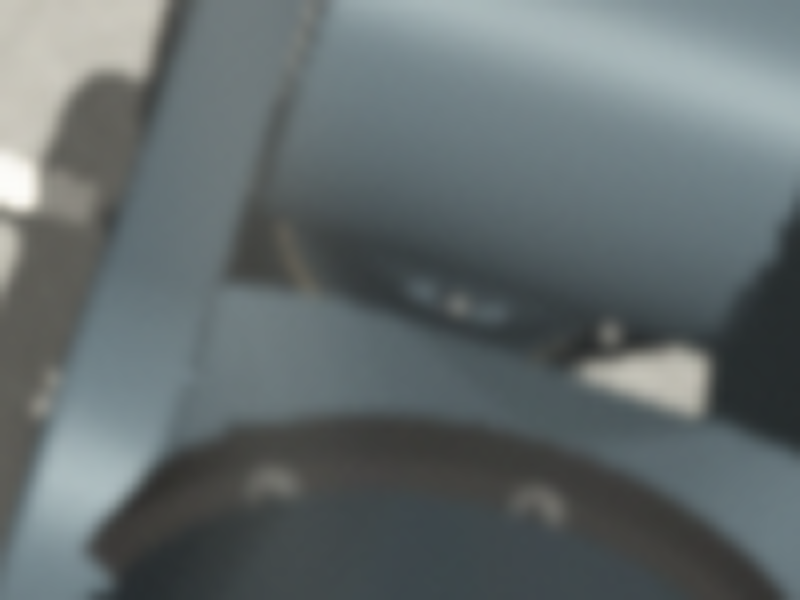

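View pics/p2.png

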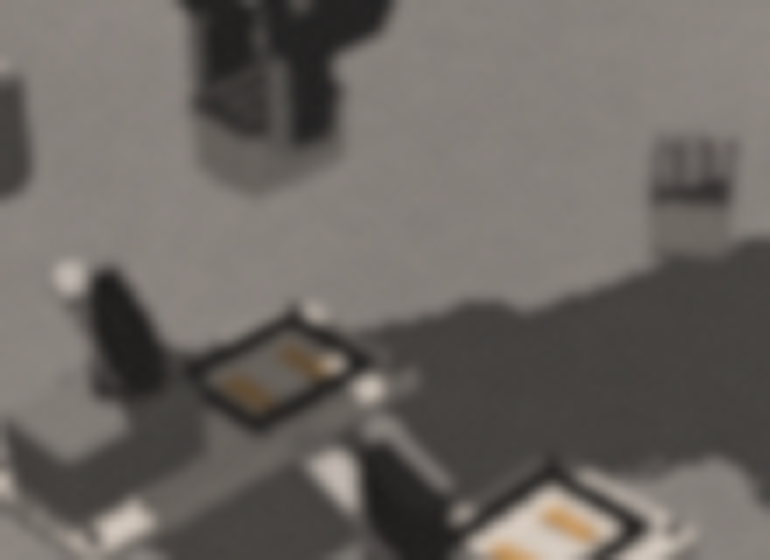

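```bash
python3 - <<'E'
from h import *
q=np.array([[200,170],[260,195],[338,155]])
uv=(q+.5)/7-.5+[210,170]
s,p,M=st()
P=topl("scene",uv,p[2]-.0125); print(P.round(4),p.round(4)); print("est centre from diag",(P[0]+P[2])[:2]/2, np.linalg.norm(P[0]-P[1]),np.linalg.norm(P[2]-P[1]))
u=np.array([np.cos(np.radians(-2.3)),np.sin(np.radians(-2.3))]);v=np.array([-u[1],u[0]])
c=p[:2]; Q=[np.r_[c+i*.02*u+j*.015*v,p[2]-.0125] for i,j in((1,-1),(1,1),(-1,1))]
print(((proj("scene",Q)-[210,170]+.5)*7-.5).round(0))
E
```

```text
[[ 0.6097 -0.0892  0.0926]
 [ 0.6071 -0.0634  0.0926]
 [ 0.5732 -0.0625  0.0926]] [ 0.592  -0.0757  0.1051]
est centre from diag [ 0.59143536 -0.07587378] 0.02597384769993781 0.03397118194979551
[[191. 170.]
 [251. 204.]
 [345. 157.]]
```

```bash
python3 - <<'E'
from h import *
go(.594,-.0758,.0225,87.7); s,p,M=st(); print(M[:,0])
E
```

```text
t17.80 tcp [ 0.592  -0.0757  0.1051] yaw 87.6 q1 -0.32 q6 -1.85 gap 0.332 F [-0.1 -0.5 -1.4]
 shift [ 0.0827 -0.001   0.    ] turn opts [np.float64(-0.002), np.float64(3.14)]
[ 0.01157636 -0.00104548 -0.99993245]
```

>>> step_arm([
  [0.03,-0.001,0,0],
  [0.05,-0.001,0,0],
  [0.06,-0.001,0,0],
  [0.065,-0.001,0,0],
  [0.065,-0.001,0,0],
  [0.065,-0.001,0,0],
])

```text
t: 18.3
tcp_pos: [0.5941, -0.0761, 0.0406]
tool_rot: [-0.493, 0.508, 0.486, 0.513]
force: [0.1, -0.4, -0.4]
finger_gap: 0.333
```

```bash
python3 - <<'E'
from h import *
go(.594,-.0758,.0225,87.7)
crop("scene",210,170,110,80,7,"p3")
E
```

```text
t18.30 tcp [ 0.5941 -0.0761  0.0406] yaw 87.6 q1 -0.32 q6 -1.85 gap 0.333 F [ 0.1 -0.4 -0.4]
 shift [0.0181 0.0003 0.0003] turn opts [np.float64(-0.002), np.float64(3.139)]
```

View pics/p3.png

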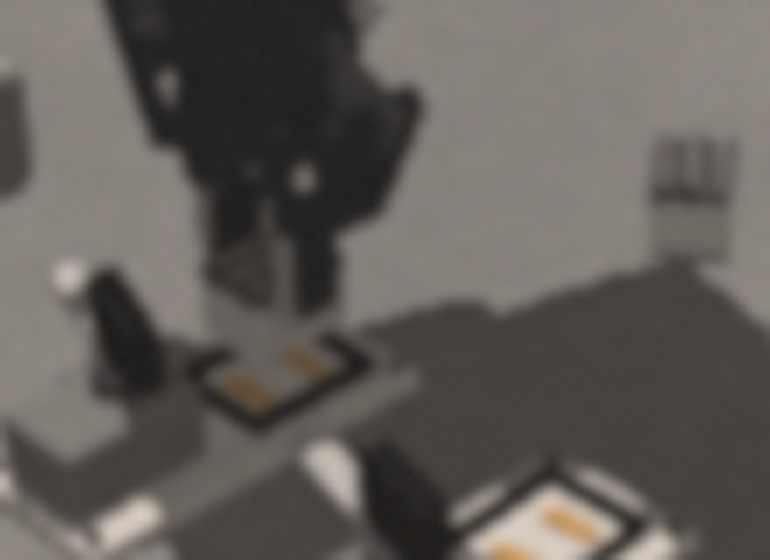

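The module hangs centred over nest C, so I'll lower it the last 18 mm.

>>> step_arm([
  [0.006,0,0,0],
  [0.012,0,0,0],
  [0.017,0,0,0],
  [0.019,0,0,0],
  [0.019,0,0,0],
  [0.019,0,0,0],
])

```text
t: 18.85
tcp_pos: [0.5946, -0.0761, 0.0218]
tool_rot: [-0.493, 0.508, 0.486, 0.513]
force: [-0.9, -0.0, -0.8]
finger_gap: 0.336
```

```bash
python3 - <<'E'
from h import *
go(.594,-.0758,.0225,87.7)
crop("scene",210,170,110,80,7,"p4")
E
```

```text
t18.85 tcp [ 0.5946 -0.0761  0.0218] yaw 87.6 q1 -0.31 q6 -1.85 gap 0.336 F [-0.9 -0.  -0.8]
 shift [-0.0007  0.0006  0.0003] turn opts [np.float64(-0.002), np.float64(3.139)]
```

View pics/p4.png

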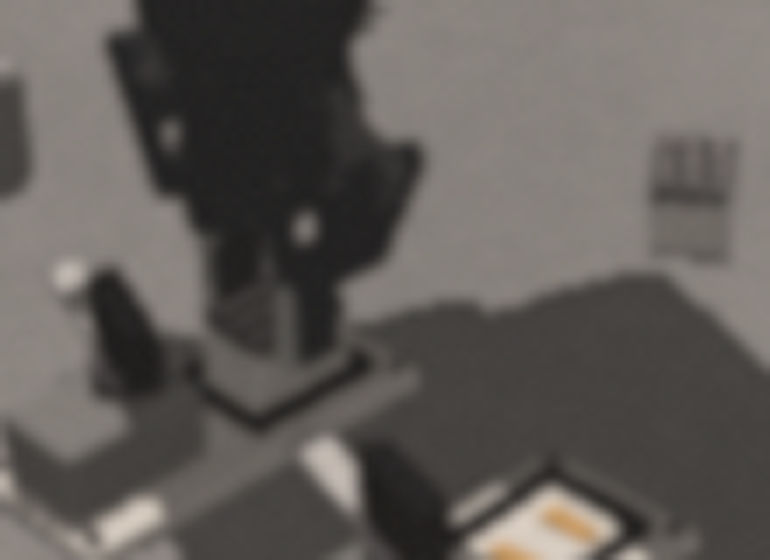

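The module is inside the frame. I'll release and lift.

>>> step_arm([
  [0.001,0,0,0],
  [0.001,0,0,0],
  [0.001,0,0,0],
  [0.001,0,0,0],
  [-0.03,0,0,0],
  [-0.07,0,0,0],
  [-0.1,0,0,0],
  [-0.12,0,0,0],
], jaw=0.055)

```text
t: 19.57
tcp_pos: [0.5945, -0.0764, 0.1453]
tool_rot: [-0.494, 0.507, 0.484, 0.514]
force: [0.9, 0.4, 0.5]
finger_gap: 0.646
```

```bash
python3 - <<'E'
from h import *
go(.6539,-.0772,.13,-17.8)
crop("scene",210,170,110,80,7,"p5")
E
```

```text
t19.57 tcp [ 0.5945 -0.0764  0.1453] yaw 87.6 q1 -0.32 q6 -1.85 gap 0.646 F [0.9 0.4 0.5]
 shift [ 0.0163 -0.0591  0.0017] turn opts [np.float64(1.839), np.float64(-1.302)]
```

View pics/p5.png

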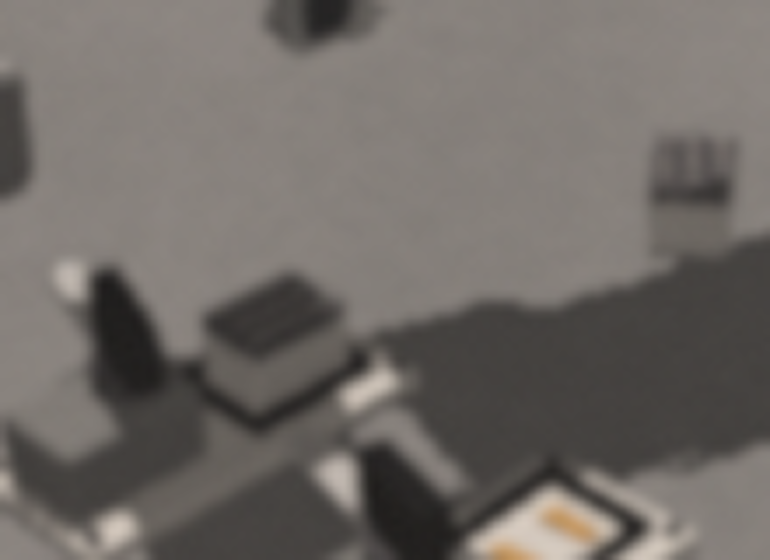

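The module sits flat in nest C. Closing knob C now.

>>> step_arm([
  [0,-0.059,0.002,0.12],
  [0,-0.059,0.002,0.24],
  [0,-0.059,0.002,0.48],
  [0,-0.059,0.002,1.839],
  [0,-0.059,0.002,1.839],
  [0,-0.059,0.002,1.839],
  [0,-0.059,0.002,1.839],
  [0,-0.059,0.002,1.839],
])

```text
t: 20.28
tcp_pos: [0.6552, -0.0773, 0.1496]
tool_rot: [-0.19, 0.675, 0.182, 0.689]
force: [0.2, 0.2, 0.1]
finger_gap: 0.647
```

>>> step_arm([
  [0,0,0,0.98],
  [0,0,0,0.98],
  [0,0,0,0.98],
  [0,0,0,0.98],
  [0,0,0,0.98],
  [0,0,0,0.98],
  [0,0,0,0.98],
  [0,0,0,0.98],
])

```text
t: 20.95
tcp_pos: [0.6549, -0.0772, 0.1493]
tool_rot: [0.159, 0.681, -0.159, 0.697]
force: [-0.7, -0.9, -0.1]
finger_gap: 0.64
```

```bash
python3 - <<'E'
from h import *
go(.6539,-.0775,.055,-17.8)
E
```

```text
t20.95 tcp [ 0.6549 -0.0772  0.1493] yaw -26.0 q1 -0.29 q6 0.16 gap 0.640 F [-0.7 -0.9 -0.1]
 shift [ 0.0943 -0.0013 -0.0029] turn opts [np.float64(-0.143), np.float64(2.999)]
```

>>> step_arm([
  [0.03,-0.001,-0.003,-0.143],
  [0.06,-0.001,-0.003,-0.143],
  [0.08,-0.001,-0.003,-0.143],
  [0.092,-0.001,-0.003,-0.143],
  [0.094,-0.001,-0.003,-0.143],
  [0.094,-0.001,-0.003,-0.143],
  [0.094,-0.001,-0.003,-0.143],
  [0.094,-0.001,-0.003,-0.143],
])

```text
t: 21.62
tcp_pos: [0.6552, -0.0776, 0.0569]
tool_rot: [0.109, 0.689, -0.11, 0.708]
force: [0.1, -0.5, -0.6]
finger_gap: 0.647
```

>>> step_arm([
  [0,0,0,0],
  [0,0,0,0],
  [0,0,0,0],
  [0,0,0,0],
  [0,0,0,0],
  [0,0,0,0],
  [0,0,0,0],
], jaw=0.0)

```text
t: 22.2
tcp_pos: [0.6548, -0.0775, 0.058]
tool_rot: [0.109, 0.69, -0.11, 0.708]
force: [-1.6, -1.0, 5.6]
finger_gap: 0.115
```

```bash
python3 - <<'E'
from h import *
go(.6539,-.0775,.055,-92.3)
E
```

```text
t22.20 tcp [ 0.6548 -0.0775  0.058 ] yaw -17.8 q1 -0.29 q6 0.02 gap 0.115 F [-1.6 -1.   5.6]
 shift [ 0.003  -0.0003 -0.0009] turn opts [np.float64(1.301), np.float64(-1.841)]
```

>>> step_arm([
  [0,0,0,0.12],
  [0,0,0,0.24],
  [0,0,0,0.36],
  [0,0,0,0.48],
  [0,0,0,0.6],
  [0,0,0,0.7],
  [0,0,0,0.8],
  [0,0,0,0.8],
])

```text
t: 22.87
tcp_pos: [0.6554, -0.0781, 0.0581]
tool_rot: [0.376, 0.591, -0.37, 0.61]
force: [2.1, -2.5, -1.1]
finger_gap: 0.123
```

>>> step_arm([
  [0,0,0,0.1],
  [0,0,0,0.2],
  [0,0,0,0.3],
  [0,0,0,0.4],
  [0,0,0,0.48],
  [0,0,0,0.5],
  [0,0,0,0.5],
])

```text
t: 23.45
tcp_pos: [0.6554, -0.0788, 0.0581]
tool_rot: [0.514, 0.482, -0.505, 0.499]
force: [1.0, -3.1, -1.3]
finger_gap: 0.122
```

>>> step_arm([
  [0,0,0,0],
  [0,0,0,0],
  [0,0,0,0],
  [0,0,0,0],
  [-0.04,0,0,0],
  [-0.08,0,0,0],
  [-0.12,0,0,0],
  [-0.12,0,0,0],
], jaw=0.06)

```text
t: 24.12
tcp_pos: [0.6575, -0.0789, 0.1871]
tool_rot: [0.517, 0.477, -0.501, 0.504]
force: [1.1, -0.4, 0.9]
finger_gap: 0.703
```

```bash
python3 - <<'E'
from meas import *
go(.4165,-.0375,.12,-55)
crop("scene",190,160,200,150,4,"k5")
im=np.ascontiguousarray(optics.snapshot("top")[:,:,::-1]); cv2.imwrite("pics/t5.png",im)
for x in mods(im)[0]: print(x)
cv2.imwrite("pics/t5z.png",cv2.resize(im[255:315,195:330],None,fx=5.9,fy=5.9,interpolation=cv2.INTER_CUBIC))
E
```

```text
t24.12 tcp [ 0.6575 -0.0789  0.1871] yaw -92.1 q1 -0.29 q6 1.32 gap 0.703 F [ 1.1 -0.4  0.9]
 shift [ 0.0564 -0.245  -0.0331] turn opts [np.float64(-0.648), np.float64(2.493)]
(array([0.4282, 0.3202]), np.float64(2.6999999999999886), array([0.0329, 0.0625]), 'mod')
(array([0.4471, 0.2304]), np.float64(174.5), array([0.0988, 0.0592]), 'mod')
(array([0.4742, 0.0728]), np.float64(161.2), array([0.1085, 0.0136]), 'mod')
(array([0.5173, 0.1727]), np.float64(119.1), array([0.0588, 0.0251]), 'mod')
(array([0.519, 0.081]), np.float64(129.6), array([0.0561, 0.0313]), 'mod')
```

View pics/k5.png

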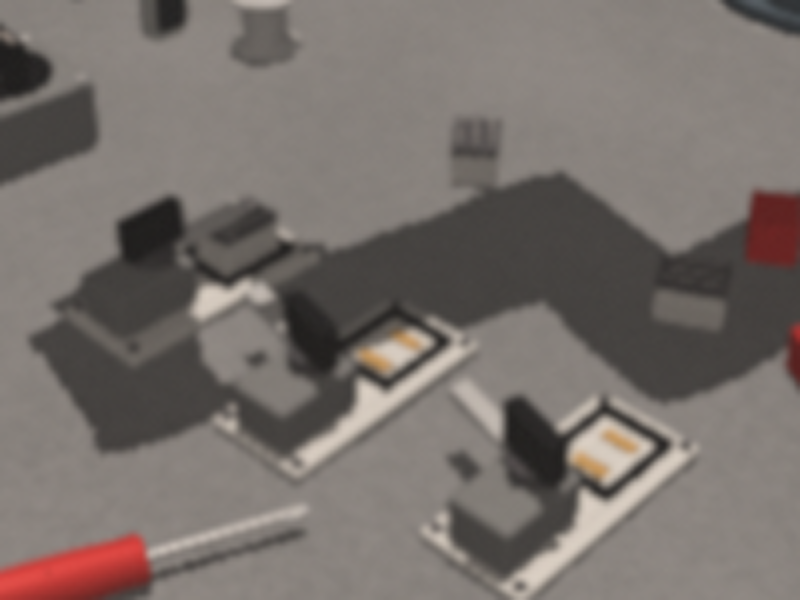

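View pics/t5z.png

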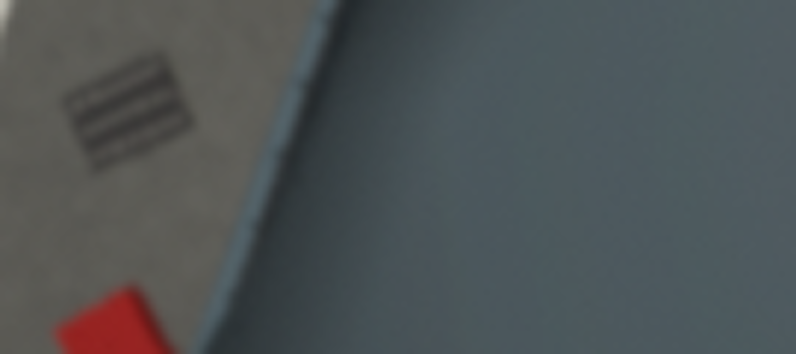

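Toe C is closed over the first module. The middle module hasn't moved since the knock. Fetching it now.

>>> step_arm([
  [0,-0.245,-0.033,-0.648],
  [0,-0.245,-0.033,-0.648],
  [0,-0.245,-0.033,-0.648],
  [0,-0.245,-0.033,-0.648],
  [0,-0.245,-0.033,-0.648],
  [0,-0.245,-0.033,-0.648],
  [0,-0.245,-0.033,-0.648],
  [0.04,-0.245,-0.033,-0.648],
])

```text
t: 24.88
tcp_pos: [0.4115, -0.036, 0.1361]
tool_rot: [0.329, 0.613, -0.324, 0.641]
force: [2.7, -1.0, -0.2]
finger_gap: 0.697
```

```bash
python3 - <<'E'
from h import *
go(.4167,-.037,.11,-54.5)
crop("scene",230,150,110,80,6,"g3")
E
```

```text
t24.88 tcp [ 0.4115 -0.036   0.1361] yaw -55.0 q1 -0.36 q6 0.59 gap 0.697 F [ 2.7 -1.  -0.2]
 shift [0.0263 0.003  0.0029] turn opts [np.float64(-0.009), np.float64(3.132)]
```

View pics/g3.png

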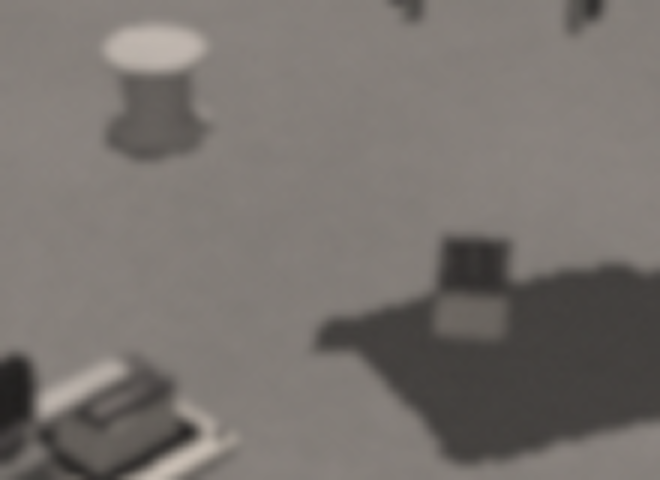

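>>> step_arm([
  [0.026,0.003,0.003,-0.009],
  [0.026,0.003,0.003,-0.009],
  [0.026,0.003,0.003,-0.009],
  [0.026,0.003,0.003,-0.009],
])

```text
t: 25.27
tcp_pos: [0.4126, -0.0359, 0.1007]
tool_rot: [0.326, 0.622, -0.322, 0.635]
force: [0.5, 0.6, 0.9]
finger_gap: 0.702
```

```bash
python3 - <<'E'
from h import *
go(.4167,-.037,.0105,-54.5)
E
```

```text
t25.27 tcp [ 0.4126 -0.0359  0.1007] yaw -54.6 q1 -0.36 q6 0.59 gap 0.702 F [0.5 0.6 0.9]
 shift [0.0903 0.0015 0.0019] turn opts [np.float64(-0.001), np.float64(3.141)]
```

>>> step_arm([
  [0.03,0.0015,0.002,0],
  [0.06,0.0015,0.002,0],
  [0.08,0.0015,0.002,0],
  [0.088,0.0015,0.002,0],
  [0.09,0.0015,0.002,0],
  [0.09,0.0015,0.002,0],
  [0.09,0.0015,0.002,0],
])

```text
t: 25.85
tcp_pos: [0.4177, -0.0373, 0.0124]
tool_rot: [0.326, 0.62, -0.322, 0.637]
force: [0.2, -0.4, 0.2]
finger_gap: 0.7
```

```bash
python3 - <<'E'
from h import *
go(.4167,-.037,.0105,-54.5)
crop("scene",270,150,80,60,9,"g4")
E
```

```text
t25.85 tcp [ 0.4177 -0.0373  0.0124] yaw -54.5 q1 -0.36 q6 0.58 gap 0.700 F [ 0.2 -0.4  0.2]
 shift [ 0.0019 -0.0006 -0.0008] turn opts [np.float64(-0.001), np.float64(3.141)]
```

View pics/g4.png

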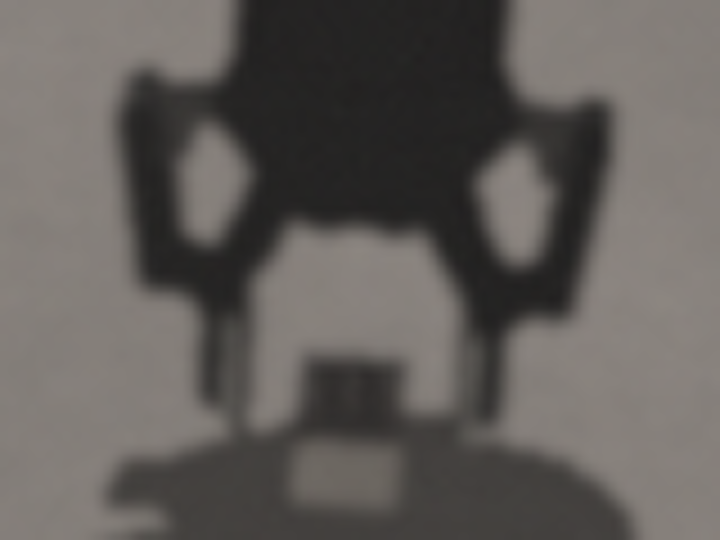

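The module sits between the fingers, so I'll close.

>>> step_arm([
  [0.002,0,0,0],
  [0.002,0,0,0],
  [0.002,0,0,0],
  [0.002,0,0,0],
  [0.002,0,0,0],
  [0.002,0,0,0],
  [0.002,0,0,0],
  [0.002,0,0,0],
], jaw=0.0)

```text
t: 26.57
tcp_pos: [0.4181, -0.0374, 0.0114]
tool_rot: [0.326, 0.62, -0.322, 0.637]
force: [0.4, 0.3, 10.0]
finger_gap: 0.335
```

>>> step_arm([
  [-0.03,0,0,0],
  [-0.06,0,0,0],
  [-0.09,0,0,0],
  [-0.1,0,0,0],
  [-0.1,0,0,0],
])

```text
t: 26.98
tcp_pos: [0.417, -0.0372, 0.1137]
tool_rot: [0.326, 0.618, -0.322, 0.639]
force: [-0.1, -0.2, -1.2]
finger_gap: 0.332
```

```bash
python3 - <<'E'
from h import *
go(.5987,.0515,.11,-89.9)
crop("scene",270,120,80,60,9,"g5")
E
```

```text
t26.98 tcp [ 0.417  -0.0372  0.1137] yaw -54.5 q1 -0.36 q6 0.59 gap 0.332 F [-0.1 -0.2 -1.2]
 shift [0.0085 0.1993 0.0331] turn opts [np.float64(0.617), np.float64(-2.524)]
```

View pics/g5.png

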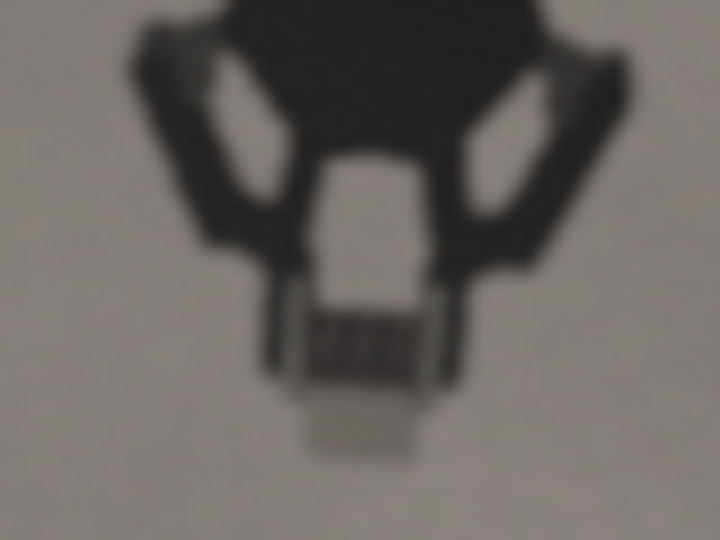

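The module is held firmly. On to nest B.

>>> step_arm([
  [0,0.04,0.007,0.12],
  [0,0.08,0.013,0.24],
  [0,0.12,0.02,0.36],
  [0,0.16,0.026,0.48],
  [0,0.19,0.032,0.6],
  [0,0.199,0.033,0.617],
  [0,0.199,0.033,0.617],
  [0,0.199,0.033,0.617],
])

```text
t: 27.7
tcp_pos: [0.5958, 0.0519, 0.1147]
tool_rot: [0.503, 0.493, -0.495, 0.508]
force: [-0.2, 0.1, -0.1]
finger_gap: 0.336
```

```bash
python3 - <<'E'
from h import *
go(.5987,.0515,.041,-89.9)
crop("scene",240,190,110,80,7,"p6")
E
```

```text
t27.70 tcp [0.5958 0.0519 0.1147] yaw -89.8 q1 -0.10 q6 1.47 gap 0.336 F [-0.2  0.1 -0.1]
 shift [ 0.0737  0.0012 -0.0001] turn opts [np.float64(0.002), np.float64(-3.14)]
```

View pics/p6.png

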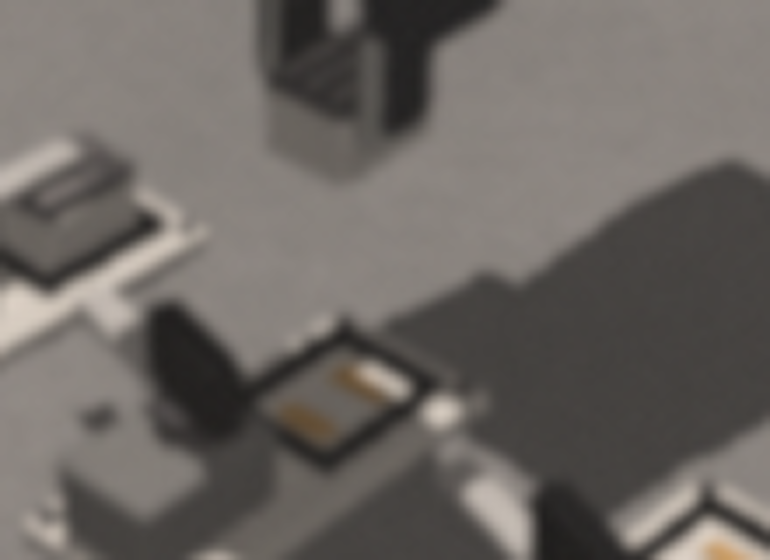

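```bash
python3 - <<'E'
from h import *
s,p,M=st(); z=p[2]-.0114
P=topl("scene",(np.array([[268,148],[342,186],[430,135]])+.5)/7-.5+[240,190],z); print((P[0]+P[2])/2,P.round(4),p.round(4))
# nest floor inner corners px predicted with B=(.5987,.0515)
c=np.array([.5987,.0515]); print(((proj("scene",[np.r_[c+[i*.023,j*.018],.014] for i,j in((1,-1),(1,1),(-1,1),(-1,-1))])-[240,190]+.5)*7-.5).round())
E
```

```text
[0.59255223 0.05152247 0.10348834] [[0.6111 0.036  0.1035]
 [0.6112 0.0653 0.1035]
 [0.574  0.067  0.1035]] [0.595  0.0517 0.1149]
[[243. 398.]
 [329. 448.]
 [427. 377.]
 [342. 330.]]
```

>>> step_arm([
  [0.03,0.0025,0,0],
  [0.055,0.0025,0,0],
  [0.068,0.0025,0,0],
  [0.074,0.0025,0,0],
  [0.074,0.0025,0,0],
  [0.074,0.0025,0,0],
])

```text
t: 28.25
tcp_pos: [0.599, 0.0507, 0.0413]
tool_rot: [0.503, 0.493, -0.496, 0.508]
force: [-0.7, 0.2, -0.4]
finger_gap: 0.332
```

```bash
python3 - <<'E'
from h import *
go(.600,.0515,.0210,-89.9)
crop("scene",240,190,110,80,7,"p7")
E
```

```text
t28.25 tcp [0.599  0.0507 0.0413] yaw -89.9 q1 -0.10 q6 1.47 gap 0.332 F [-0.7  0.2 -0.4]
 shift [ 0.0203  0.0005 -0.0009] turn opts [np.float64(0.001), np.float64(-3.141)]
```

View pics/p7.png

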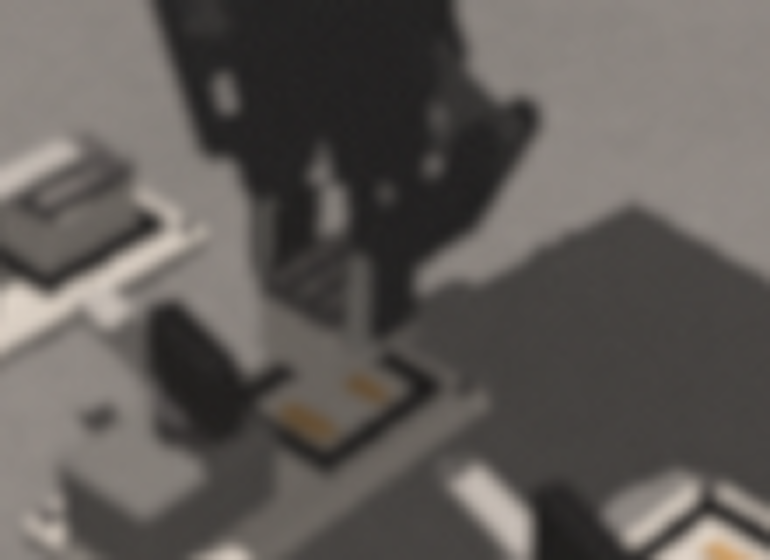

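>>> step_arm([
  [0.006,0.001,-0.001,0],
  [0.012,0.001,-0.001,0],
  [0.018,0.001,-0.001,0],
  [0.021,0.001,-0.001,0],
  [0.021,0.001,-0.001,0],
  [0.021,0.001,-0.001,0],
])

```text
t: 28.8
tcp_pos: [0.6009, 0.0517, 0.0206]
tool_rot: [0.503, 0.493, -0.495, 0.508]
force: [0.0, -0.3, -0.6]
finger_gap: 0.337
```

```bash
python3 - <<'E'
from h import *
go(.600,.0515,.020,-89.9)
crop("scene",240,190,110,80,7,"p8")
E
```

```text
t28.80 tcp [0.6009 0.0517 0.0206] yaw -89.8 q1 -0.10 q6 1.48 gap 0.337 F [ 0.  -0.3 -0.6]
 shift [ 0.0005 -0.0009  0.0002] turn opts [np.float64(0.001), np.float64(-3.141)]
```

View pics/p8.png

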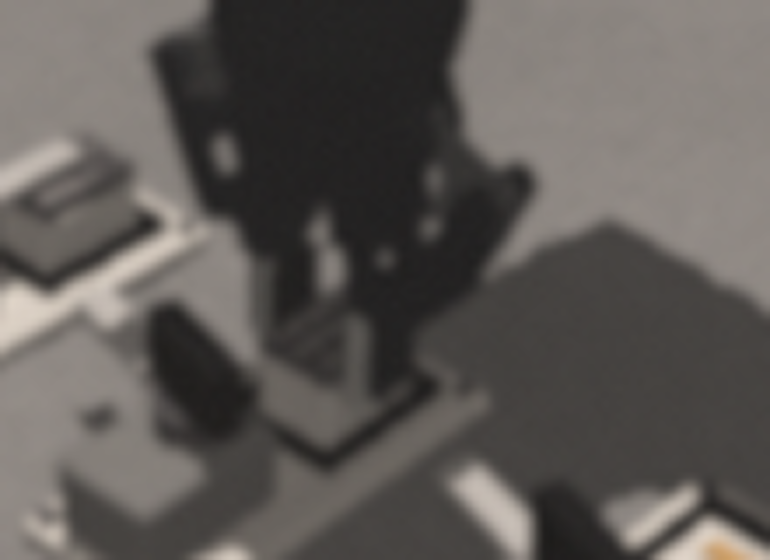

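It is inside the frame. Release and lift.

>>> step_arm([
  [0.001,0,0,0],
  [0.001,0,0,0],
  [0.001,0,0,0],
  [0.001,0,0,0],
  [-0.03,0,0,0],
  [-0.07,0,0,0],
  [-0.1,0,0,0],
  [-0.12,0,0,0],
], jaw=0.055)

```text
t: 29.52
tcp_pos: [0.5997, 0.0525, 0.1441]
tool_rot: [0.504, 0.492, -0.494, 0.51]
force: [0.2, -0.7, -0.4]
finger_gap: 0.639
```

```bash
python3 - <<'E'
from h import *
go(.6588,.0515,.135,-15.4)
crop("scene",240,190,110,80,7,"p9")
E
```

```text
t29.52 tcp [0.5997 0.0525 0.1441] yaw -89.8 q1 -0.10 q6 1.48 gap 0.639 F [ 0.2 -0.7 -0.4]
 shift [0.0108 0.0589 0.0011] turn opts [np.float64(-1.299), np.float64(1.842)]
```

View pics/p9.png

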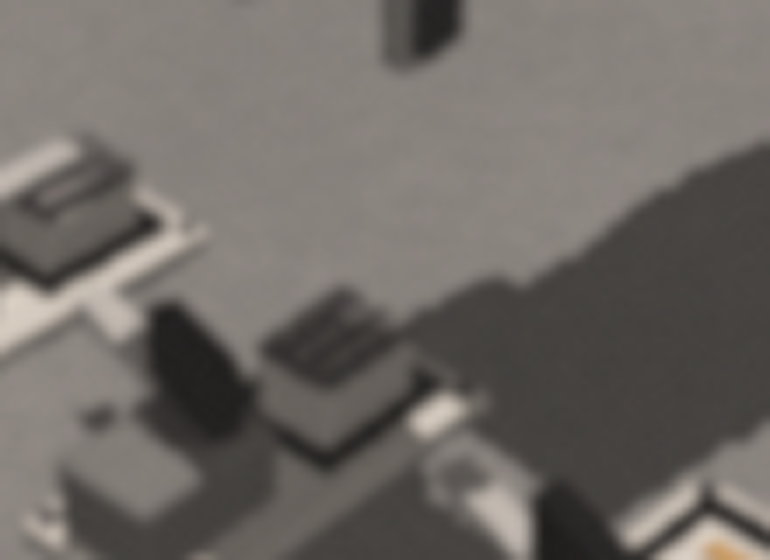

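The module is flat in nest B. Closing knob B.

>>> step_arm([
  [0,0.02,0.001,-0.12],
  [0,0.04,0.001,-0.24],
  [0,0.059,0.001,-0.36],
  [0,0.059,0.001,-0.48],
  [0,0.059,0.001,-0.6],
  [0,0.059,0.001,-0.72],
  [0,0.059,0.001,-0.84],
  [0,0.059,0.001,-0.96],
])

```text
t: 30.23
tcp_pos: [0.6603, 0.0516, 0.1491]
tool_rot: [0.21, 0.663, -0.209, 0.688]
force: [0.4, 0.1, 0.3]
finger_gap: 0.647
```

```bash
python3 - <<'E'
from h import *
go(.6588,.0515,.055,-15.4)
E
```

```text
t30.23 tcp [0.6603 0.0516 0.1491] yaw -34.5 q1 -0.09 q6 0.52 gap 0.647 F [0.4 0.1 0.3]
 shift [ 0.094  -0.0022 -0.0043] turn opts [np.float64(-0.333), np.float64(2.808)]
```

>>> step_arm([
  [0.03,-0.002,-0.004,-0.12],
  [0.045,-0.002,-0.004,-0.24],
  [0.045,-0.002,-0.004,-0.333],
  [0.045,-0.002,-0.004,-0.333],
  [0.075,-0.002,-0.004,-0.333],
  [0.093,-0.002,-0.004,-0.333],
  [0.093,-0.002,-0.004,-0.333],
  [0.093,-0.002,-0.004,-0.333],
])

```text
t: 30.9
tcp_pos: [0.6587, 0.0515, 0.0556]
tool_rot: [0.094, 0.689, -0.097, 0.712]
force: [0.3, 0.2, 0.2]
finger_gap: 0.645
```

>>> step_arm([
  [0,0,0,0],
  [0,0,0,0],
  [0,0,0,0],
  [0,0,0,0],
  [0,0,0,0],
  [0,0,0,0],
  [0,0,0,0],
], jaw=0.0)

```text
t: 31.48
tcp_pos: [0.6593, 0.0516, 0.0572]
tool_rot: [0.094, 0.688, -0.097, 0.713]
force: [0.4, 0.1, 5.6]
finger_gap: 0.12
```

```bash
python3 - <<'E'
from h import *
go(.6588,.0515,.055,-89.9); print(st()[2][:,0])
E
```

```text
t31.48 tcp [0.6593 0.0516 0.0572] yaw -15.5 q1 -0.09 q6 0.19 gap 0.120 F [0.4 0.1 5.6]
 shift [ 0.0022 -0.0002 -0.0005] turn opts [np.float64(1.298), np.float64(-1.844)]
[ 0.03405684 -0.00797795 -0.99938805]
```

>>> step_arm([
  [0,0,0,0.12],
  [0,0,0,0.24],
  [0,0,0,0.36],
  [0,0,0,0.48],
  [0,0,0,0.6],
  [0,0,0,0.7],
  [0,0,0,0.8],
  [0,0,0,0.8],
])

```text
t: 32.15
tcp_pos: [0.6593, 0.0515, 0.0574]
tool_rot: [0.365, 0.596, -0.358, 0.619]
force: [0.6, -1.6, -0.9]
finger_gap: 0.117
```

>>> step_arm([
  [0,0,0,0.1],
  [0,0,0,0.2],
  [0,0,0,0.3],
  [0,0,0,0.4],
  [0,0,0,0.48],
  [0,0,0,0.5],
  [0,0,0,0.5],
])

```text
t: 32.73
tcp_pos: [0.6592, 0.0513, 0.0574]
tool_rot: [0.506, 0.489, -0.494, 0.511]
force: [0.3, -0.5, -0.3]
finger_gap: 0.117
```

>>> step_arm([
  [0,0,0,0],
  [0,0,0,0],
  [0,0,0,0],
  [0,0,0,0],
  [-0.04,0,0,0],
  [-0.08,0,0,0],
  [-0.12,0,0,0],
  [-0.12,0,0,0],
], jaw=0.06)

```text
t: 33.4
tcp_pos: [0.6607, 0.0522, 0.1865]
tool_rot: [0.51, 0.485, -0.489, 0.515]
force: [2.0, -0.5, 1.4]
finger_gap: 0.701
```

```bash
python3 - <<'E'
from meas import *
go(.4505,.149,.12,24.5); print(st()[2][:,0])
crop("scene",190,160,200,150,4,"k6")
im=np.ascontiguousarray(optics.snapshot("top")[:,:,::-1]); cv2.imwrite("pics/t6.png",im)
for x in mods(im)[0]: print(x)
cv2.imwrite("pics/t6z.png",cv2.resize(im[250:300,190:260],None,fx=8,fy=8,interpolation=cv2.INTER_CUBIC))
E
```

```text
t33.40 tcp [0.6607 0.0522 0.1865] yaw -89.9 q1 -0.09 q6 1.49 gap 0.701 F [ 2.  -0.5  1.4]
 shift [ 0.0547 -0.2132 -0.0977] turn opts [np.float64(-1.998), np.float64(1.144)]
[ 0.05091246 -0.00970627 -0.99865595]
(array([0.5016, 0.0399]), np.float64(158.7), array([0.1013, 0.0308]), 'mod')
```

View pics/k6.png

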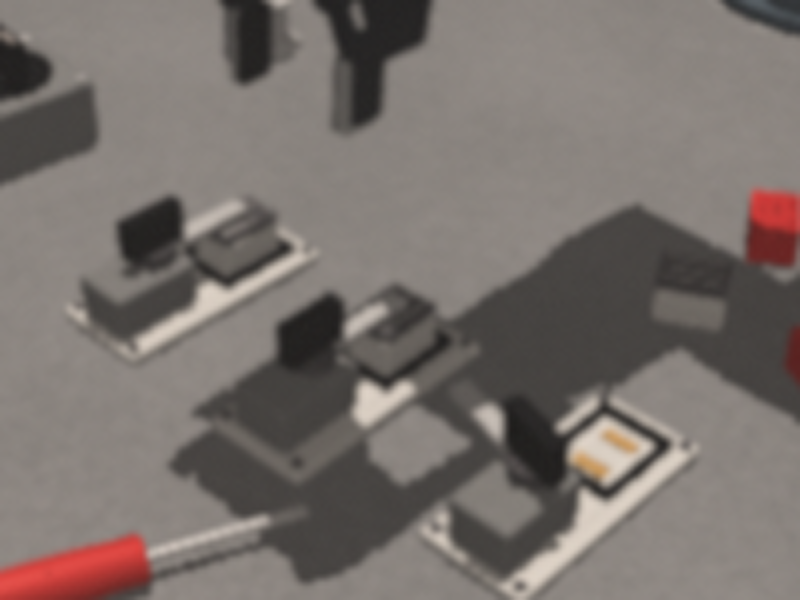

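View pics/t6z.png

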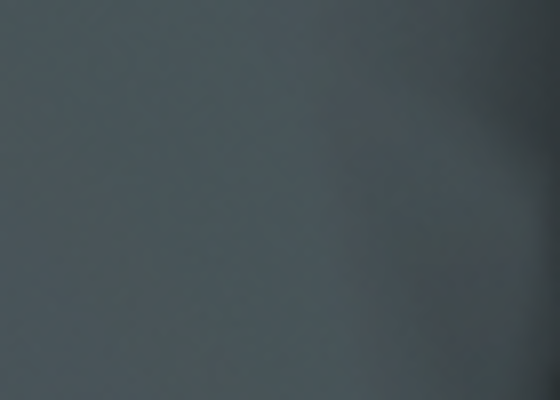

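Toe B is closed over the second module. Now for the left module. The tool has picked up a slight tilt, so I'll check the settled value first.

```bash
python3 - <<'E'
from h import *
go(.4505,.149,.19,24.5); print(st()[2][:,0])
print(topl("top",(np.array([[128,112]])+.5)/5.9-.5+[195,255],.028))
E
```

```text
t33.50 tcp [0.6567 0.0523 0.1802] yaw -90.0 q1 -0.09 q6 1.49 gap 0.704 F [-0.7  0.1  0.3]
 shift [-0.0188 -0.2055 -0.0967] turn opts [np.float64(-1.998), np.float64(1.144)]
[ 0.03966185 -0.00875907 -0.99917477]
[[0.4496202  0.15104216 0.028     ]]
```

>>> step_arm([
  [0,-0.206,-0.097,-0.8],
  [0,-0.206,-0.097,-0.8],
  [0,-0.206,-0.097,-0.8],
  [0,-0.206,-0.097,-0.8],
  [0,-0.206,-0.097,-0.8],
  [0,-0.206,-0.097,-0.8],
  [0,-0.206,-0.097,-0.8],
  [0,-0.206,-0.097,-0.8],
])

```text
t: 34.17
tcp_pos: [0.448, 0.1497, 0.17]
tool_rot: [0.266, 0.643, -0.263, 0.669]
force: [0.5, -0.2, 0.8]
finger_gap: 0.706
```

>>> step_arm([
  [0,0,0,-0.12],
  [0,0,0,-0.24],
  [0,0,0,-0.36],
  [0,0,0,-0.48],
  [0,0,0,-0.6],
  [0,0,0,-0.72],
  [0,0,0,-0.84],
  [0,0,0,-0.96],
])

```text
t: 34.83
tcp_pos: [0.4484, 0.1492, 0.1692]
tool_rot: [-0.074, 0.692, 0.065, 0.715]
force: [-0.2, -0.2, -0.6]
finger_gap: 0.708
```

```bash
python3 - <<'E'
from h import *
go(.450,.15,.1,24.7); print(st()[2][:,0])
crop("scene",340,190,80,60,9,"g6")
E
```

```text
t34.83 tcp [0.4484 0.1492 0.1692] yaw 11.3 q1 0.09 q6 -0.09 gap 0.708 F [-0.2 -0.2 -0.6]
 shift [ 0.0692  0.0015 -0.0006] turn opts [np.float64(-0.234), np.float64(2.907)]
[ 0.03472069 -0.00925865 -0.99935417]
```

View pics/g6.png

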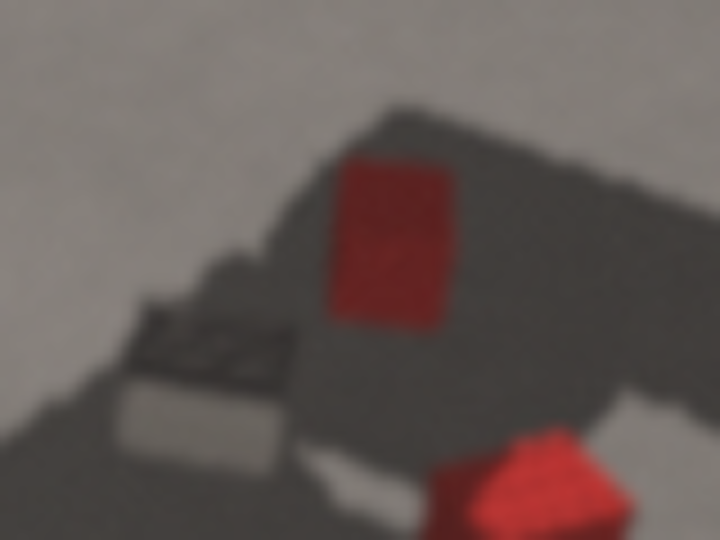

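The module and both red blocks are distinct. The fingers clear the red blocks, and I'll narrow the jaw for extra margin.

>>> step_arm([
  [0,0.0015,-0.0005,-0.12],
  [0,0.0015,-0.0005,-0.234],
  [0.0,0.0015,-0.0005,-0.234],
  [0.035,0.0015,-0.0005,-0.234],
  [0.07,0.0015,-0.0005,-0.234],
], jaw=0.052)

```text
t: 35.3
tcp_pos: [0.4528, 0.15, 0.0998]
tool_rot: [-0.156, 0.677, 0.144, 0.705]
force: [0.6, 0.1, -0.6]
finger_gap: 0.613
```

```bash
python3 - <<'E'
from h import *
go(.450,.15,.0105,24.7); print(st()[2][:,0])
E
```

```text
t35.30 tcp [0.4528 0.15   0.0998] yaw 24.5 q1 0.09 q6 -0.32 gap 0.613 F [ 0.6  0.1 -0.6]
 shift [ 0.0891  0.0034 -0.0057] turn opts [np.float64(-0.003), np.float64(3.139)]
[ 0.04177596 -0.0086049  -0.99908995]
```

```bash
python3 - <<'E'
from h import *
for i in range(5): optics.snapshot("scene")
go(.450,.15,.0105,24.7); print(st()[2][:,0])
E
```

```text
t35.55 tcp [0.4507 0.1499 0.0999] yaw 24.8 q1 0.09 q6 -0.32 gap 0.604 F [1.2 0.7 0.4]
 shift [ 0.0893  0.0024 -0.0031] turn opts [np.float64(0.001), np.float64(-3.141)]
[ 0.03533897 -0.00922512 -0.9993328 ]
```

>>> step_arm([
  [0.03,0.0024,-0.003,0],
  [0.06,0.0024,-0.003,0],
  [0.08,0.0024,-0.003,0],
  [0.087,0.0024,-0.003,0],
  [0.09,0.0024,-0.003,0],
  [0.09,0.0024,-0.003,0],
  [0.09,0.0024,-0.003,0],
])

```text
t: 36.13
tcp_pos: [0.4514, 0.1502, 0.0114]
tool_rot: [-0.157, 0.678, 0.145, 0.703]
force: [-0.2, 0.1, -0.8]
finger_gap: 0.608
```

```bash
python3 - <<'E'
from h import *
crop("scene",330,180,80,60,9,"g7")
go(.450,.15,.0105,24.7)
E
```

```text
t36.18 tcp [0.4513 0.1502 0.0114] yaw 24.7 q1 0.09 q6 -0.31 gap 0.608 F [-0.2  0.9  0.3]
 shift [ 0.0009  0.0004 -0.0013] turn opts [np.float64(0.001), np.float64(-3.141)]
```

View pics/g7.png

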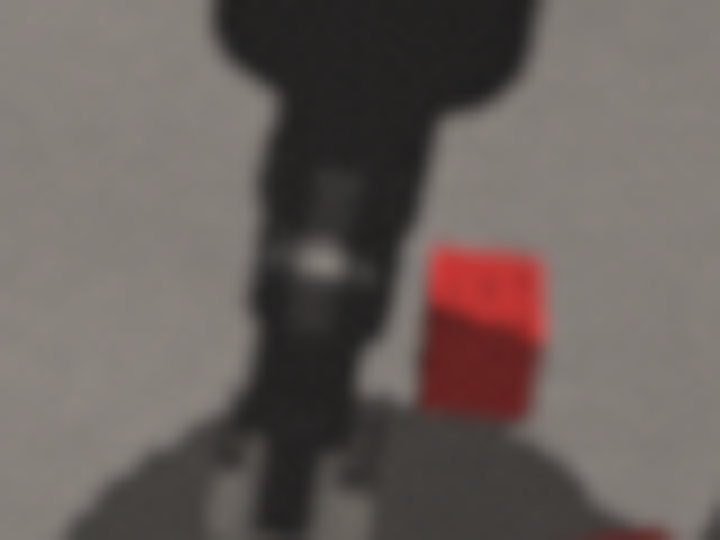

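The finger is centred on the module's long side. Grasping and lifting.

>>> step_arm([
  [0.001,0,0,0],
  [0.001,0,0,0],
  [0.001,0,0,0],
  [0.001,0,0,0],
  [0.001,0,0,0],
  [0.001,0,0,0],
  [0.001,0,0,0],
  [0.001,0,0,0],
], jaw=0.0)

```text
t: 36.85
tcp_pos: [0.452, 0.1503, 0.0118]
tool_rot: [-0.157, 0.677, 0.145, 0.704]
force: [-0.7, 0.4, 9.4]
finger_gap: 0.335
```

>>> step_arm([
  [-0.03,0,0,0],
  [-0.06,0,0,0],
  [-0.09,0,0,0],
  [-0.1,0,0,0],
  [-0.1,0,0,0],
  [-0.1,0,0,0],
  [-0.1,0,0,0],
])

```text
t: 37.43
tcp_pos: [0.4472, 0.151, 0.1112]
tool_rot: [-0.157, 0.678, 0.145, 0.704]
force: [-0.5, -0.2, -0.7]
finger_gap: 0.334
```

```bash
python3 - <<'E'
from h import *
crop("scene",330,140,80,60,9,"g8")
go(.588,.1875,.11,88.2)
E
```

```text
t37.48 tcp [0.447  0.151  0.1108] yaw 24.7 q1 0.10 q6 -0.32 gap 0.335 F [ 0.3 -0.4 -1.6]
 shift [ 0.0059 -0.0258  0.1433] turn opts [np.float64(-1.108), np.float64(2.034)]
```

View pics/g8.png

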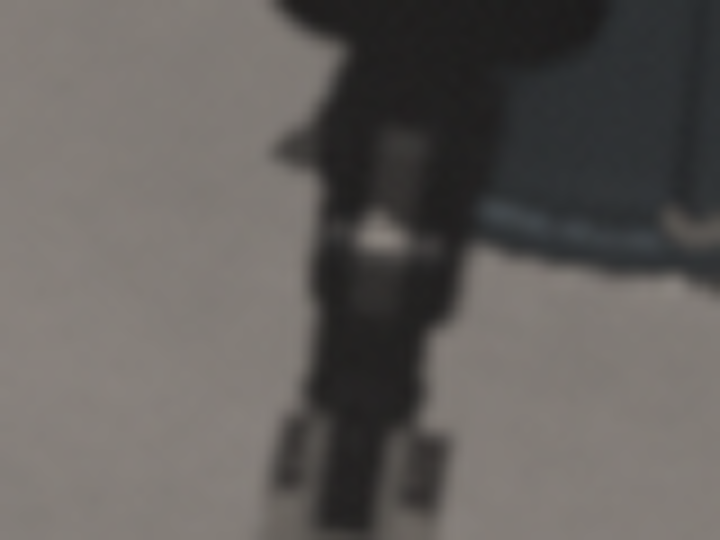

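>>> step_arm([
  [0,-0.006,0.03,-0.12],
  [0,-0.012,0.06,-0.24],
  [0,-0.018,0.09,-0.36],
  [0,-0.022,0.12,-0.48],
  [0,-0.025,0.135,-0.6],
  [0,-0.026,0.143,-0.72],
  [0,-0.026,0.143,-0.84],
  [0,-0.026,0.143,-0.96],
])

```text
t: 38.15
tcp_pos: [0.5873, 0.1871, 0.1135]
tool_rot: [-0.465, 0.534, 0.444, 0.549]
force: [0.7, -0.9, -1.2]
finger_gap: 0.334
```

>>> step_arm([
  [0,0,0,-0.1],
  [0,0,0,-0.2],
  [0,0,0,-0.2],
  [0,0,0,-0.2],
])

```text
t: 38.48
tcp_pos: [0.5865, 0.187, 0.1118]
tool_rot: [0.516, -0.488, -0.495, -0.499]
force: [-0.3, 0.1, -1.3]
finger_gap: 0.334
```

```bash
python3 - <<'E'
from h import *
crop("scene",290,200,110,80,7,"p10")
go(.588,.1875,.042,88.2)
E
```

```text
t38.53 tcp [0.5866 0.187  0.1122] yaw 91.4 q1 0.13 q6 -1.45 gap 0.338 F [ 0.1  0.3 -0.5]
 shift [0.0702 0.0009 0.0012] turn opts [np.float64(0.055), np.float64(-3.086)]
```

View pics/p10.png

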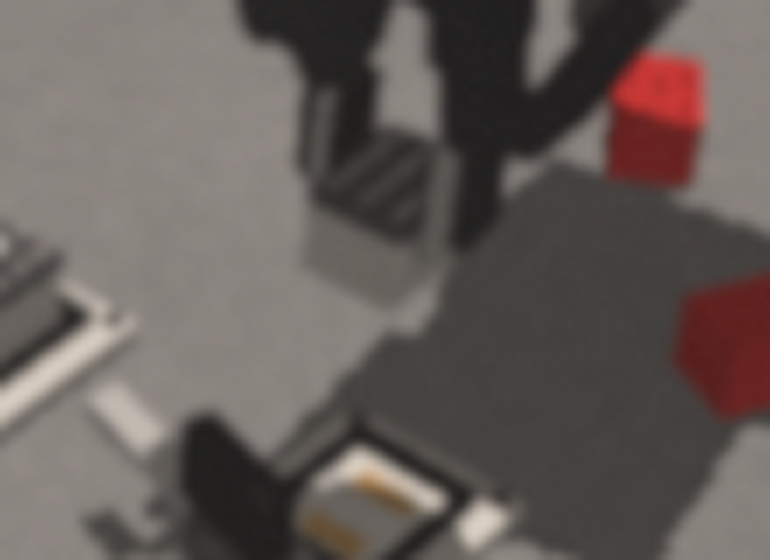

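```bash
python3 - <<'E'
from h import *
s,p,M=st(); z=p[2]-.0118
P=topl("scene",(np.array([[302,258],[392,308]])+.5)/7-.5+[290,200],z); print(P.round(4)); m=P.mean(0); e=P[1]-P[0]; n=np.array([-e[1],e[0]])[:2]/np.hypot(*e[:2]); print("centre",m[:2]+.02*n*np.sign(-n[0]),p.round(4),np.hypot(*e[:2]))
go(.588,.1875,.042,88.2)
E
```

```text
[[0.6021 0.1693 0.1004]
 [0.6036 0.1997 0.1004]]
centre [0.58286238 0.18550079] [0.5866 0.187  0.1122] 0.030470768371725458
t38.53 tcp [0.5866 0.187  0.1122] yaw 91.4 q1 0.13 q6 -1.45 gap 0.338 F [ 0.1  0.3 -0.5]
 shift [0.0702 0.0009 0.0012] turn opts [np.float64(0.055), np.float64(-3.086)]
```

>>> step_arm([
  [0.03,0.003,0.001,0.055],
  [0.05,0.003,0.001,0.055],
  [0.062,0.003,0.001,0.055],
  [0.068,0.003,0.001,0.055],
  [0.07,0.003,0.001,0.055],
  [0.07,0.003,0.001,0.055],
  [0.07,0.003,0.001,0.055],
])

```text
t: 39.12
tcp_pos: [0.5868, 0.1873, 0.043]
tool_rot: [-0.503, 0.501, 0.481, 0.514]
force: [0.5, 0.3, -1.0]
finger_gap: 0.331
```

```bash
python3 - <<'E'
from h import *
crop("scene",310,220,80,60,9,"p11")
go(.590,.1875,.021,88.2)
E
```

```text
t39.17 tcp [0.5869 0.1874 0.0432] yaw 88.2 q1 0.13 q6 -1.39 gap 0.334 F [ 0.5  0.5 -1.7]
 shift [ 0.0223 -0.0023  0.0004] turn opts [np.float64(0.0), np.float64(-3.142)]
```

View pics/p11.png

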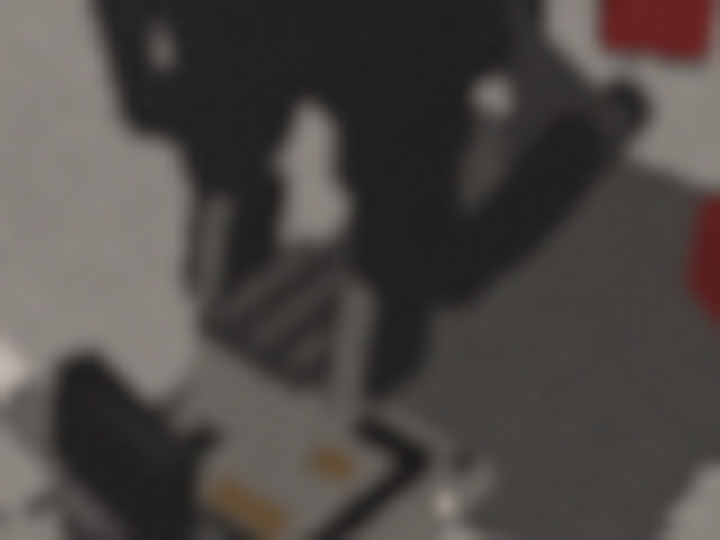

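>>> step_arm([
  [0,-0.003,0,0],
  [0,-0.003,0,0],
  [0.006,-0.003,0,0],
  [0.01,-0.003,0,0],
  [0.01,-0.003,0,0],
  [0.01,-0.003,0,0],
])

```text
t: 39.67
tcp_pos: [0.5897, 0.1871, 0.0327]
tool_rot: [-0.503, 0.502, 0.481, 0.514]
force: [0.5, -0.1, -1.5]
finger_gap: 0.336
```

```bash
python3 - <<'E'
from h import *
crop("scene",310,230,80,60,9,"p12")
go(.590,.1875,.0205,88.2)
c=np.array([.588,.1875]);a=np.radians(-1.75);u=np.array([np.cos(a),np.sin(a)]);v=np.array([-u[1],u[0]])
print(((proj("scene",[np.r_[c+i*.023*u+j*.018*v,.014] for i,j in((1,-1),(1,1),(-1,1),(-1,-1))])-[310,230]+.5)*9-.5).round())
E
```

```text
t39.72 tcp [0.5899 0.1871 0.0329] yaw 88.2 q1 0.13 q6 -1.39 gap 0.336 F [-0.9 -0.7 -0.8]
 shift [0.0124 0.0003 0.0005] turn opts [np.float64(0.0), np.float64(-3.142)]
[[158. 385.]
 [287. 464.]
 [411. 359.]
 [283. 286.]]
```

View pics/p12.png

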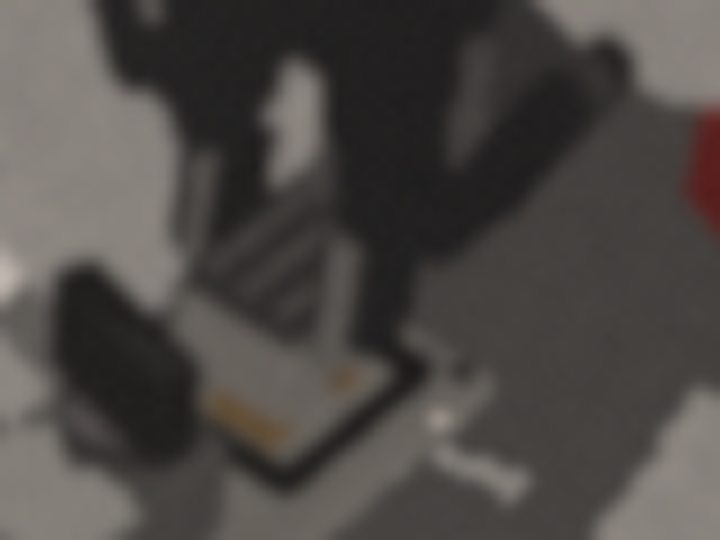

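>>> step_arm([
  [0.004,0,0,0],
  [0.008,0,0,0],
  [0.012,0,0,0],
  [0.012,0,0,0],
  [0.012,0,0,0],
])

```text
t: 40.13
tcp_pos: [0.5902, 0.187, 0.0206]
tool_rot: [-0.503, 0.501, 0.481, 0.514]
force: [1.0, -0.8, -0.3]
finger_gap: 0.331
```

```bash
python3 - <<'E'
from h import *
crop("scene",310,230,80,60,9,"p13")
go(.590,.1875,.0205,88.2)
E
```

```text
t40.18 tcp [0.5902 0.187  0.0206] yaw 88.2 q1 0.13 q6 -1.39 gap 0.335 F [-0.6 -0.7 -1.3]
 shift [0.0001 0.0002 0.0005] turn opts [np.float64(0.0), np.float64(-3.141)]
```

View pics/p13.png

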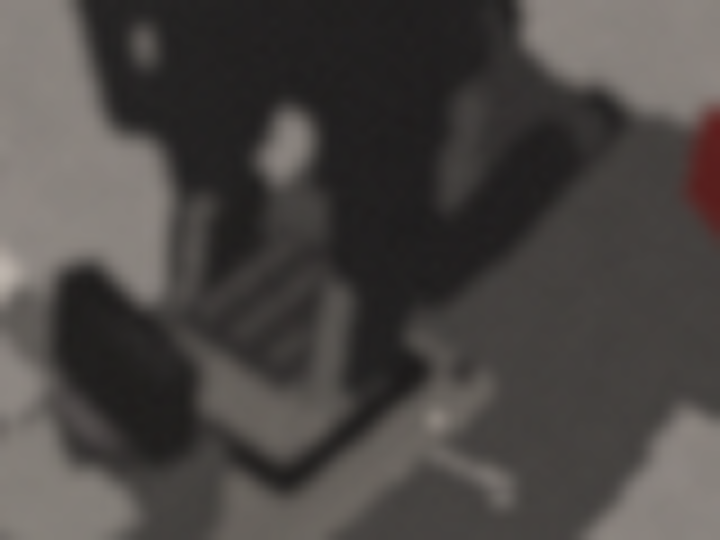

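The module is inside the frame. Release and lift.

>>> step_arm([
  [0.001,0,0,0],
  [0.001,0,0,0],
  [0.001,0,0,0],
  [0.001,0,0,0],
  [-0.03,0,0,0],
  [-0.07,0,0,0],
  [-0.1,0,0,0],
  [-0.12,0,0,0],
], jaw=0.055)

```text
t: 40.85
tcp_pos: [0.5875, 0.1884, 0.1439]
tool_rot: [-0.504, 0.5, 0.48, 0.515]
force: [1.2, 0.0, -1.0]
finger_gap: 0.643
```

```bash
python3 - <<'E'
from h import *
crop("scene",290,220,110,80,7,"p14")
for i in range(3): optics.snapshot("scene")
go(.6483,.1865,.135,-17.2)
E
```

```text
t41.05 tcp [0.5861 0.1882 0.1411] yaw 88.2 q1 0.14 q6 -1.39 gap 0.640 F [-0.3 -0.6 -0.3]
 shift [ 0.0083 -0.0619  0.0003] turn opts [np.float64(1.84), np.float64(-1.302)]
```

View pics/p14.png

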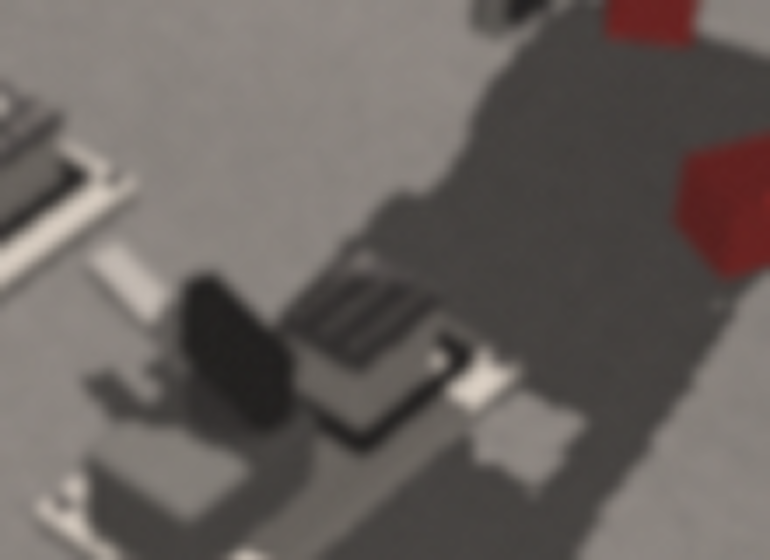

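It sits flat in nest A. Closing knob A.

>>> step_arm([
  [0,-0.03,0,0.12],
  [0,-0.062,0,0.24],
  [0,-0.062,0,0.36],
  [0,-0.062,0,0.48],
  [0,-0.062,0,0.6],
  [0,-0.062,0,0.72],
  [0,-0.062,0,0.84],
  [0,-0.062,0,0.96],
])

```text
t: 41.72
tcp_pos: [0.6466, 0.186, 0.1405]
tool_rot: [-0.206, 0.669, 0.194, 0.687]
force: [0.2, 0.0, 0.4]
finger_gap: 0.644
```

>>> step_arm([
  [0,0,0,0.12],
  [0,0,0,0.24],
  [0,0,0,0.36],
  [0,0,0,0.48],
  [0,0,0,0.6],
  [0,0,0,0.72],
  [0,0,0,0.84],
  [0,0,0,0.92],
])

```text
t: 42.38
tcp_pos: [0.6451, 0.1857, 0.1378]
tool_rot: [0.122, 0.687, -0.126, 0.706]
force: [-0.0, 0.5, 0.4]
finger_gap: 0.642
```

```bash
python3 - <<'E'
from h import *
for i in range(3): optics.snapshot("scene")
go(.6483,.1865,.055,-17.2); print(st()[2][:,0])
E
```

```text
t42.53 tcp [0.6454 0.1857 0.1383] yaw -19.7 q1 0.12 q6 0.47 gap 0.648 F [-0.6  0.3 -0.4]
 shift [0.0834 0.0018 0.0001] turn opts [np.float64(-0.044), np.float64(3.097)]
[ 0.02621054 -0.01058977 -0.99960035]
```

>>> step_arm([
  [0.03,0.001,0,-0.044],
  [0.05,0.001,0,-0.044],
  [0.07,0.001,0,-0.044],
  [0.083,0.001,0,-0.044],
  [0.083,0.001,0,-0.044],
  [0.083,0.001,0,-0.044],
  [0.083,0.001,0,-0.044],
])

```text
t: 43.12
tcp_pos: [0.6487, 0.1859, 0.0561]
tool_rot: [0.103, 0.689, -0.108, 0.709]
force: [0.5, 0.2, -0.2]
finger_gap: 0.644
```

>>> step_arm([
  [0,0,0,0],
  [0,0,0,0],
  [0,0,0,0],
  [0,0,0,0],
  [0,0,0,0],
  [0,0,0,0],
  [0,0,0,0],
], jaw=0.0)

```text
t: 43.7
tcp_pos: [0.6481, 0.1864, 0.0575]
tool_rot: [0.104, 0.689, -0.108, 0.709]
force: [-2.9, 1.5, 5.6]
finger_gap: 0.123
```

```bash
python3 - <<'E'
from h import *
go(.6483,.1865,.055,-91.8)
E
```

```text
t43.70 tcp [0.6481 0.1864 0.0575] yaw -17.2 q1 0.12 q6 0.43 gap 0.123 F [-2.9  1.5  5.6]
 shift [0.0025 0.0002 0.0001] turn opts [np.float64(1.302), np.float64(-1.84)]
```

>>> step_arm([
  [0,0,0,0.12],
  [0,0,0,0.24],
  [0,0,0,0.36],
  [0,0,0,0.48],
  [0,0,0,0.6],
  [0,0,0,0.7],
  [0,0,0,0.8],
  [0,0,0,0.8],
])

```text
t: 44.37
tcp_pos: [0.6485, 0.1859, 0.0575]
tool_rot: [0.372, 0.592, -0.368, 0.612]
force: [2.7, -1.9, -2.5]
finger_gap: 0.126
```

>>> step_arm([
  [0,0,0,0.1],
  [0,0,0,0.2],
  [0,0,0,0.3],
  [0,0,0,0.4],
  [0,0,0,0.48],
  [0,0,0,0.5],
  [0,0,0,0.5],
])

```text
t: 44.95
tcp_pos: [0.6484, 0.1855, 0.0576]
tool_rot: [0.511, 0.483, -0.503, 0.502]
force: [1.3, -2.4, -0.3]
finger_gap: 0.123
```

>>> step_arm([
  [0,0,0,0],
  [0,0,0,0],
  [0,0,0,0],
  [0,0,0,0],
  [-0.04,0,0,0],
  [-0.08,0,0,0],
  [-0.12,0,0,0],
  [-0.13,0,0,0],
], jaw=0.06)

```text
t: 45.62
tcp_pos: [0.6487, 0.1878, 0.195]
tool_rot: [0.515, 0.481, -0.499, 0.505]
force: [1.1, 0.1, 1.5]
finger_gap: 0.703
```

```bash
python3 - <<'E'
from h import *
crop("scene",190,160,200,150,4,"k7")
for i in range(3): optics.snapshot("scene")
go(.5978,-.2988,.19,-7.5)
E
```

```text
t45.82 tcp [0.6439 0.1869 0.1867] yaw -91.6 q1 0.12 q6 1.73 gap 0.701 F [-0.8  0.  -0.5]
 shift [ 0.0008 -0.0321  0.4869] turn opts [np.float64(-1.469), np.float64(1.673)]
```

View pics/k7.png

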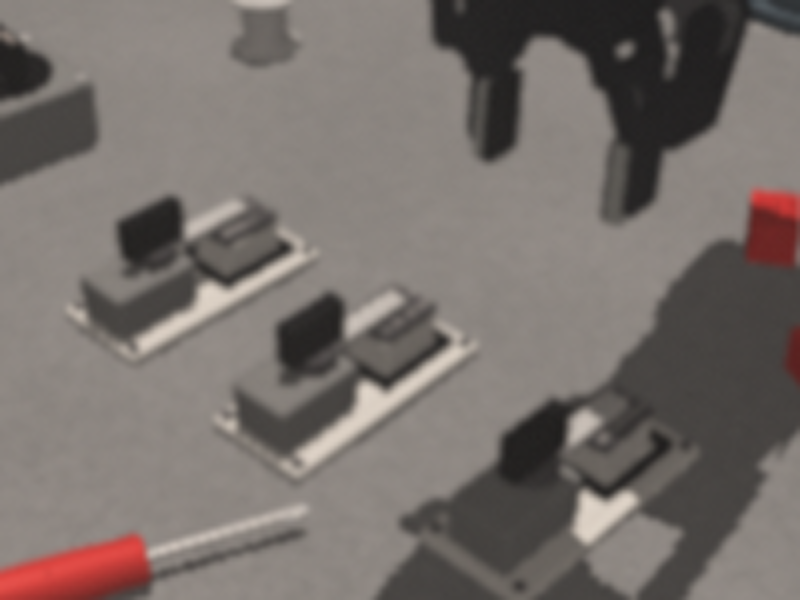

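All three toes stand over their modules. Back to the isolator.

>>> step_arm([
  [0,-0.032,0.487,-1.469],
  [0,-0.032,0.487,-1.469],
  [0,-0.032,0.487,-1.469],
  [0,-0.032,0.487,-1.469],
  [0,-0.032,0.487,-1.469],
  [0,-0.032,0.487,-1.469],
  [0,-0.032,0.487,-1.469],
  [0,-0.032,0.487,-1.469],
])

```text
t: 46.48
tcp_pos: [0.6124, -0.1303, 0.1865]
tool_rot: [0.222, 0.663, -0.223, 0.679]
force: [0.5, -0.7, -0.7]
finger_gap: 0.699
```

```bash
python3 - <<'E'
from h import *
go(.5978,-.2988,.19,-7.5)
E
```

```text
t46.48 tcp [ 0.6124 -0.1303  0.1865] yaw -36.8 q1 -0.39 q6 0.25 gap 0.699 F [ 0.5 -0.7 -0.7]
 shift [-0.0024 -0.1438  0.0892] turn opts [np.float64(-0.511), np.float64(2.631)]
```

>>> step_arm([
  [0,-0.144,0.089,-0.511],
  [0,-0.144,0.089,-0.511],
  [0,-0.144,0.089,-0.511],
  [0,-0.144,0.089,-0.511],
  [0,-0.144,0.089,-0.511],
  [0,-0.144,0.089,-0.511],
  [0,-0.144,0.089,-0.511],
  [0,-0.144,0.089,-0.511],
])

```text
t: 47.15
tcp_pos: [0.5967, -0.2968, 0.1856]
tool_rot: [0.045, 0.699, -0.047, 0.712]
force: [0.8, -0.0, 1.0]
finger_gap: 0.704
```

```bash
python3 - <<'E'
from h import *
for i in range(3): optics.snapshot("scene")
go(.5978,-.2988,.0625,-7.5)
E
```

```text
t47.30 tcp [ 0.5977 -0.2968  0.1871] yaw -7.4 q1 -0.63 q6 -0.50 gap 0.701 F [-0.4  0.3 -0.8]
 shift [ 0.1246 -0.0014 -0.0021] turn opts [np.float64(0.003), np.float64(-3.139)]
```

>>> step_arm([
  [0.03,-0.0014,-0.002,0],
  [0.06,-0.0014,-0.002,0],
  [0.09,-0.0014,-0.002,0],
  [0.11,-0.0014,-0.002,0],
  [0.124,-0.0014,-0.002,0],
  [0.124,-0.0014,-0.002,0],
  [0.124,-0.0014,-0.002,0],
  [0.124,-0.0014,-0.002,0],
])

```text
t: 47.97
tcp_pos: [0.5991, -0.2991, 0.0647]
tool_rot: [0.043, 0.698, -0.048, 0.713]
force: [0.5, -1.0, 0.4]
finger_gap: 0.703
```

>>> step_arm([
  [0,0,0,0],
  [0,0,0,0],
  [0,0,0,0],
  [0,0,0,0],
  [0,0,0,0],
  [0,0,0,0],
  [0,0,0,0],
], jaw=0.0)

```text
t: 48.55
tcp_pos: [0.5979, -0.2992, 0.066]
tool_rot: [0.042, 0.699, -0.048, 0.713]
force: [-4.0, 0.2, 6.4]
finger_gap: 0.149
```

>>> step_arm([
  [0,0,0,0.12],
  [0,0,0,0.24],
  [0,0,0,0.36],
  [0,0,0,0.48],
  [0,0,0,0.6],
  [0,0,0,0.7],
  [0,0,0,0.8],
  [0,0,0,0.8],
])

```text
t: 49.22
tcp_pos: [0.598, -0.2991, 0.0661]
tool_rot: [0.317, 0.625, -0.317, 0.639]
force: [0.5, 0.7, 0.1]
finger_gap: 0.149
```

>>> step_arm([
  [0,0,0,0.1],
  [0,0,0,0.2],
  [0,0,0,0.3],
  [0,0,0,0.4],
  [0,0,0,0.5],
  [0,0,0,0.6],
  [0,0,0,0.7],
  [0,0,0,0.77],
])

```text
t: 49.88
tcp_pos: [0.5979, -0.2994, 0.0661]
tool_rot: [0.535, 0.459, -0.529, 0.473]
force: [0.3, -2.2, -1.6]
finger_gap: 0.15
```

```bash
python3 - <<'E'
from h import *
go(.5978,-.2988,.0625,-97.5)
E
```

```text
t49.88 tcp [ 0.5979 -0.2994  0.0661] yaw -97.5 q1 -0.63 q6 1.07 gap 0.150 F [ 0.3 -2.2 -1.6]
 shift [ 0.0036 -0.0003 -0.0006] turn opts [np.float64(-0.0), np.float64(3.141)]
```

>>> step_arm([
  [0,0,0,0],
  [0,0,0,0],
  [0,0,0,0],
  [0,0,0,0],
  [-0.04,0,0,0],
  [-0.08,0,0,0],
  [-0.12,0,0,0],
  [-0.14,0,0,0],
], jaw=0.06)

```text
t: 50.55
tcp_pos: [0.5972, -0.2995, 0.2115]
tool_rot: [0.535, 0.457, -0.528, 0.476]
force: [1.0, -0.6, 1.1]
finger_gap: 0.704
```

```bash
python3 - <<'E'
from h import *
for i in range(3): optics.snapshot("scene")
go(.3,-.56,.22,-97.5)
E
```

```text
t50.70 tcp [ 0.5963 -0.2989  0.209 ] yaw -97.4 q1 -0.63 q6 1.06 gap 0.701 F [ 0.   0.1 -0.5]
 shift [-0.0149 -0.2597  0.2974] turn opts [np.float64(0.001), np.float64(-3.141)]
```

>>> step_arm([
  [-0.015,-0.26,0.297,0],
  [-0.015,-0.26,0.297,0],
  [-0.015,-0.26,0.297,0],
  [-0.015,-0.26,0.297,0],
  [-0.015,-0.26,0.297,0],
  [-0.015,-0.26,0.297,0],
  [-0.015,-0.26,0.297,0],
  [-0.015,-0.26,0.297,0],
])

```text
t: 51.37
tcp_pos: [0.3434, -0.5187, 0.2158]
tool_rot: [0.535, 0.459, -0.527, 0.474]
force: [0.1, -0.4, -0.1]
finger_gap: 0.7
```

>>> step_arm([
  [0,0,0,0],
  [0,0,0,0],
  [0,0,0,0],
  [0,0,0,0],
])

```text
t: 51.7
tcp_pos: [0.344, -0.5171, 0.2146]
tool_rot: [0.535, 0.46, -0.526, 0.474]
force: [-0.4, -1.2, 0.1]
finger_gap: 0.698
```

```bash
python3 - <<'E'
from h import *
im=optics.snapshot("top")[:,:,::-1]; cv2.imwrite("pics/tf.png",im)
cv2.imwrite("pics/tfz.png",cv2.resize(im[150:240,180:460],None,fx=2.8,fy=2.8,interpolation=cv2.INTER_CUBIC))
crop("scene",150,150,250,180,3.2,"sf")
E
```

```text
(no output)
```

View pics/tfz.png

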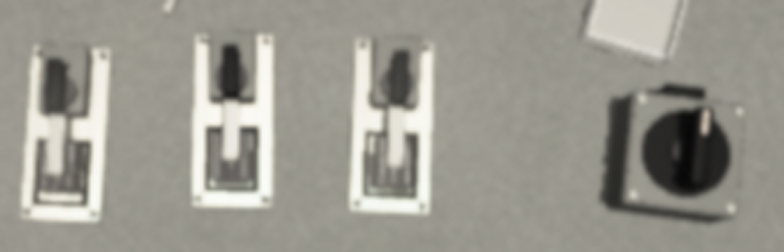

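View pics/sf.png

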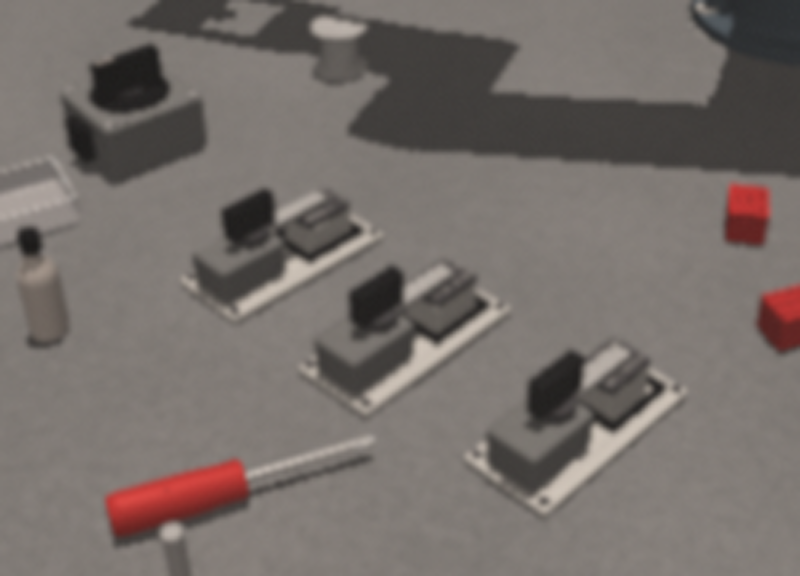

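View pics/tf.png

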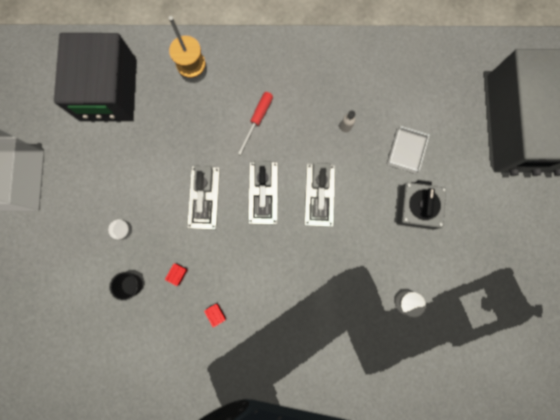

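Final pictures: all three modules lie flat in their nests with the toes over them. The isolator bar is back along the "on" direction, at (424,204) in the top view. The bystanders and red blocks are where they were, and the arm is clear. Handing in.

```bash
python3 - <<'E'
from station import manip, telemetry
print(telemetry.sense()['t'],telemetry.sense()['qd']); print(manip.sign_off())
E
```

```text
51.8 [ 0.00187821 -0.00637082 -0.00857024 -0.00171831  0.00042925 -0.00124784]
the job is handed in; nothing more can be done
None
```

The job is handed in at about 52 s, with all three modules clamped and the isolator back on. No verdict was reported.

I turned the isolator off and opened the two clamps that were closed over empty nests. Each module then went into its own nest and I clicked its knob over. Last, I turned the isolator on again and moved the arm clear.

**Last checks (both cameras):**
- All three modules lie flat in their frames, each under a toe pointing along the socket. The left module sits about 3 mm off its nest's centre toward the knob.
- The isolator bar is back in its starting "on" direction.
- The bystanders and the red blocks look unmoved, and the robot touches nothing.

**What disagreed or went off plan:**
- **Knocked module:** the middle module was knocked a few centimetres during the run, so I measured it again before picking it up.
- **Socket position:** the socket positions from the top camera were about 1–2 mm off in y from where the gripper met the two left knobs. I corrected for this when placing.
- **Tool tilt:** the tool picked up a tilt of about 0.03–0.05 rad over the run. It showed no visible effect on the placed modules.
- **Joint angles:** these are not in the state, so I judged the handle and knob positions only from the pictures and from the turn commanded while gripping.

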